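# Clamp a square pile of plaster tiles in the hand-cranked vise

## Robot

A 7-joint arm with a two-finger parallel gripper is mounted at the origin on a cart in front of the work surface, level with it; the furniture and walls round the work are solid. World frame = base frame: x ahead of the robot, y to its left, z up, the work surface at z = 0. Lengths are in m, angles in rad, forces in N, time in s.
With the tool pointing down it reaches from about 0.4 to 0.875 m from the base axis. Payload 19.3 kg.
Tool frame: the origin (TCP) lies on the mounting face of the last link; the fingertips stand 173 mm ahead of it and the grasp point (between the pads) lies 155 mm ahead of it; x points along the fingers, z is the direction in which the jaws open and shut, and the axes are right-handed (so a half turn about x gives the same grasp; the last joint's range is limited). The gripper opens to 85 mm and grips with 20 to 120 N. Pads are 22 mm wide; open, the fingers measure 114 mm over their backs; the gripper's body (76 mm by 85 mm) begins 54 mm behind the grasp point. The pads swing forward as they close: fully open they stand 13 mm farther back than shut.
Start: joints at [-1.343, 0.521, -0.036, 1.599, 0.021, 1.021, -0.113], TCP at [0.183, 0.597, 0.405] pointing down, gripper open.
Joint ranges: [-2.91, 2.91], [-0.3, 2.13], [-1.5, 1.42], [0.17, 2.43], [-1.26, 4.41], [0.16, 1.93], [-2.52, 2.52]. Speed limits (rad/s): [1.89, 1.89, 2.39, 2.39, 3.01, 3.01, 3.01].

## Interface

Orientations are given as a unit quaternion [x, y, z, w].
In Python, from rig import sense, grab_frame, camera_info, sign_off gives the robot as it stands.
- The arm moves only by the tool step_arm, never from a script. Its argument "targets" is text: rows parted by semicolons, each of 7 numbers parted by spaces: the turn, a rotation vector about the world's x, y, z in degrees, then the shift along the world's x, y, z in mm, then the finger opening in mm, from 0 to 85.4. In form: ax ay az x y z claw; .... A call has 1 to 5 rows; each row is the pose to reach, as a shift and turn from the pose commanded when the call began; what a row does not reach only later rows make up. A row lasts 1/8 s, in which the tool goes at most 62.5 mm and 10.7 degrees, less where a joint would pass 70% of its speed; a pose out of reach is approached as far as the arm can. A call with a gripper value outside its range is refused whole. The fingers move at their own pace and stop on an object; "grip_force" is the grip in N (left out, the last holds). Time passes only in rows, so rows that repeat a pose let the fingers close. It gives the time, the measured TCP pose, the force and the opening at its end, in the units of the state.
- sense(): the state, without advancing time (a new reading comes with each control period).
- grab_frame(name): name is "side" or "top" or "wrist"; returns (picture, depth): 480x640x3 uint8, red, green, blue; 480x640 float32, m along the optical axis (not along the pixel's ray), 0 where there is no reading.
- camera_info(name): a dict with "fx", "fy", "cx", "cy" (pixels), "rvec" (rotation vector, rad) and "tvec" (3), from world to camera coordinates, as OpenCV has them; the wrist camera has in their place "mount" (4x4, takes a point from camera to tool coordinates, whose origin is the TCP and whose axes are the tool frame's). Camera axes: x right, y down, z forward; pixel columns grow to the right and rows downward; lengths in m; the calibration is good to about 2 mm. A picture is of the moment at which its call begins: read the wrist's pose just before it. camera_info takes no time and is no camera call.
- sign_off(): hands the job in, once; it reports no verdict.
The state is a dict: "time_s": time; "joint_pos": joint angles; "dq": joint speeds; "effort": joint torques, N m; "ee_pos": TCP position; "ee_rot": TCP orientation; "wrist_force": force on the tool from outside, world axes, zero at the start; "wrist_torque": the same for the moment, N m; "width": opening from 0.0 (shut) to 1.0 (fully open).
Only numpy, scipy, OpenCV 4.12 (cv2) and the standard library are available. Lean on these libraries where they do the work, as an engineer would, in place of code of your own. Each camera call takes 0.05 s, during which the arm holds its last target.

## Task

Open the little vise with its crank, take the plaster block out of it and lay the block flat, broad side down, on the cork mat. Then stack all the loose plaster tiles flat between the jaws, lengthwise along the vise and midway across it, each exactly on top of the one below with all edges flush, and crank the jaw onto the pile until its sprung pad grips the tile ends and is pushed in about half of its travel, never all the way, for plaster crushes. Leave the jar, the tape roll and the wooden rib where they are.

Things in the scene. Friction and masses are not known exactly. Their poses are not given: they have to be found in the camera images.
- vise: fixed low grey vise. Origin: on the worktop under the middle of the pile's place; x along the vise from crank to fixed jaw. Bed: z = 20 mm, 140 mm wide (y), x -115 to +85 mm. Fixed jaw (aluminium) has its face at x = +52.5 mm, so a tile against it is centred at x = 0; both jaws 72 mm wide, top z = 72 mm. Gear box 60x64 mm at x = -175 mm, top z = 80 mm, carries the crank
- crank (a joint): crank angle about its upright axis, rad, -6.7 to 16.7; grows counterclockwise seen from above, which opens the vise; clockwise closes. 15 mm of jaw travel a turn, many turns possible. Stays where it is left (friction about 2.5 N at the grip). At 0 the grip lies on the vise's -x side of the axis
- jaw (a joint): moving jaw's slide along the vise, m, -0.016 to 0.040, grows as it opens; driven by the crank only: jaw = crank angle x 0.015 / 6.283. With the pad free, the gap between pad and fixed jaw is 0.101 + jaw (pad face at vise x = -0.0485 - jaw). The gap starts at 99 to 103 mm, too narrow for a tile
- pad (a joint): how far the sprung pad (dark steel plate 8x72x51 mm on the moving jaw's face) is pushed into the moving jaw, m, 0 (free) to 0.010 (all the way: crushes plaster). Spring 2 N/mm with 2 N preload: 12 N half-way in
- knob_grip (a point): middle of the black upright grip on the end of the crank arm: a cylinder 21 mm in diameter, 42 mm high (this point is 24 mm above its foot, 18 mm below its top, 120 mm above the worktop), which spins freely on the arm; 40 mm from the crank axis
- crank_axis (a point): point on the crank's upright axis at the height of knob_grip; at x = -175 mm, y = 0 of the vise
- plaster_block: plain white plaster sanding block, 45 mm (its x) by 90 mm (its y) by 30 mm high (z), 0.19 kg; origin in the middle of its underside. At the start it lies on the bed of the vise between the jaws, lengthwise along the vise
- mat: fixed brown cork mat, 150x150 mm and 6 mm thick; origin in the middle of its underside, on the worktop
- tile_1: flat off-white plaster tile, 105 mm (its x) by 60 mm (its y) by 11 mm thick (z), with a dark hanging hole near one end; 0.09 kg; the tiles are all alike, 3 to 5 of tile_1 to tile_5 are there; origin in the middle of its underside; lies flat on the worktop at the start
- tile_2: flat off-white plaster tile, 105 mm (its x) by 60 mm (its y) by 11 mm thick (z), with a dark hanging hole near one end; 0.09 kg; the tiles are all alike, 3 to 5 of tile_1 to tile_5 are there; origin in the middle of its underside; lies flat on the worktop at the start
- tile_3: flat off-white plaster tile, 105 mm (its x) by 60 mm (its y) by 11 mm thick (z), with a dark hanging hole near one end; 0.09 kg; the tiles are all alike, 3 to 5 of tile_1 to tile_5 are there; origin in the middle of its underside; lies flat on the worktop at the start
- tile_4: flat off-white plaster tile, 105 mm (its x) by 60 mm (its y) by 11 mm thick (z), with a dark hanging hole near one end; 0.09 kg; the tiles are all alike, 3 to 5 of tile_1 to tile_5 are there; origin in the middle of its underside; lies flat on the worktop at the start
- tile_5: flat off-white plaster tile, 105 mm (its x) by 60 mm (its y) by 11 mm thick (z), with a dark hanging hole near one end; 0.09 kg; the tiles are all alike, 3 to 5 of tile_1 to tile_5 are there; origin in the middle of its underside; lies flat on the worktop at the start
- banding_wheel: fixed round banding wheel (turntable), plate 237 mm across with its top 143 mm above the worktop, a bystander that stands in the way of the gripper's body; origin on its axis, on the worktop
- slip_jar: white jar with blue lid, 65 mm across, 92 mm high, loose bystander; origin in the middle of its underside
- tape_roll: roll of tan masking tape, 68 mm across, 24 mm high, loose bystander; origin in the middle of its underside
- wood_rib: flat oval wooden rib, 58x105x9 mm, loose bystander; origin in the middle of its underside
Things that resemble listed ones, but are neither listed nor needed, are in the scene too. Of the things that look like the plaster_block, the larger one is meant.

How it is judged:
On the way, in this order (a step that is already met when the one before it is completed fails the run):
1. the plaster block lies released and flat on the cork mat (horizontal distance between plaster_block and mat below 0.055 m and height (world z) of plaster_block between 0.002 and 0.012 m and angle between plaster_block's own z axis and vertical below 0.1 rad and linear speed of plaster_block below 0.02 m/s and contact force between plaster_block and the fingers below 0.1 N), for 0.2 s.
2. all tiles lie released in one square pile on the bed between the jaws (x of tile_1 in the frame of vise between -0.04 and 0.006 m and y of tile_1 in the frame of vise between -0.015 and 0.015 m and z of tile_1 in the frame of vise between 0.017 and 0.07 m and (angle between tile_1's own z axis and vertical below 0.08 rad or angle between tile_1's own z axis and vertical above 3.06 rad) and angle between the x axis of each of tile_1, tile_2, tile_3, tile_4, tile_5 and the x axis of vise, either way round below 0.12 rad and linear speed of each of tile_1, tile_2, tile_3, tile_4, tile_5 below 0.02 m/s and contact force between each of tile_1, tile_2, tile_3, tile_4, tile_5 and the fingers below 0.1 N and x of tile_2 in the frame of vise between -0.04 and 0.006 m and y of tile_2 in the frame of vise between -0.015 and 0.015 m and z of tile_2 in the frame of vise between 0.017 and 0.07 m and (angle between tile_2's own z axis and vertical below 0.08 rad or angle between tile_2's own z axis and vertical above 3.06 rad) and x of tile_3 in the frame of vise between -0.04 and 0.006 m and y of tile_3 in the frame of vise between -0.015 and 0.015 m and z of tile_3 in the frame of vise between 0.017 and 0.07 m and (angle between tile_3's own z axis and vertical below 0.08 rad or angle between tile_3's own z axis and vertical above 3.06 rad) and x of tile_4 in the frame of vise between -0.04 and 0.006 m and y of tile_4 in the frame of vise between -0.015 and 0.015 m and z of tile_4 in the frame of vise between 0.017 and 0.07 m and (angle between tile_4's own z axis and vertical below 0.08 rad or angle between tile_4's own z axis and vertical above 3.06 rad) and x of tile_5 in the frame of vise between -0.04 and 0.006 m and y of tile_5 in the frame of vise between -0.015 and 0.015 m and z of tile_5 in the frame of vise between 0.017 and 0.07 m and (angle between tile_5's own z axis and vertical below 0.08 rad or angle between tile_5's own z axis and vertical above 3.06 rad) and horizontal distance between each of tile_2, tile_3, tile_4, tile_5 and tile_1 below 0.009 m and horizontal distance between each of tile_3, tile_4, tile_5 and tile_2 below 0.009 m and horizontal distance between each of tile_4, tile_5 and tile_3 below 0.009 m and horizontal distance between tile_5 and tile_4 below 0.009 m), for 0.2 s.
3. the sprung pad is pressed onto the pile, pushed in 2 to 8.5 mm (value of joint pad between 0.002 and 0.0085 m), for 0.2 s.
At the end, for the whole second after the job is handed in: Tiles flat in one pile against the fixed jaw (within 4 mm), 15 mm of the vise's middle line, 7 mm of one another, 0.06 rad of its axis; pad pushed in 2 to 8.5 mm; block flat on the mat, centre within 55 mm of the mat's; all released, at rest (all of step 1 and all of step 3 and x of tile_1 in the frame of vise between -0.004 and 0.004 m and y of tile_1 in the frame of vise between -0.015 and 0.015 m and z of tile_1 in the frame of vise between 0.017 and 0.07 m and (angle between tile_1's own z axis and vertical below 0.08 rad or angle between tile_1's own z axis and vertical above 3.06 rad) and angle between the x axis of each of tile_1, tile_2, tile_3, tile_4, tile_5 and the x axis of vise, either way round below 0.06 rad and linear speed of each of tile_1, tile_2, tile_3, tile_4, tile_5 below 0.02 m/s and contact force between each of tile_1, tile_2, tile_3, tile_4, tile_5 and the fingers below 0.1 N and x of tile_2 in the frame of vise between -0.004 and 0.004 m and y of tile_2 in the frame of vise between -0.015 and 0.015 m and z of tile_2 in the frame of vise between 0.017 and 0.07 m and (angle between tile_2's own z axis and vertical below 0.08 rad or angle between tile_2's own z axis and vertical above 3.06 rad) and x of tile_3 in the frame of vise between -0.004 and 0.004 m and y of tile_3 in the frame of vise between -0.015 and 0.015 m and z of tile_3 in the frame of vise between 0.017 and 0.07 m and (angle between tile_3's own z axis and vertical below 0.08 rad or angle between tile_3's own z axis and vertical above 3.06 rad) and x of tile_4 in the frame of vise between -0.004 and 0.004 m and y of tile_4 in the frame of vise between -0.015 and 0.015 m and z of tile_4 in the frame of vise between 0.017 and 0.07 m and (angle between tile_4's own z axis and vertical below 0.08 rad or angle between tile_4's own z axis and vertical above 3.06 rad) and x of tile_5 in the frame of vise between -0.004 and 0.004 m and y of tile_5 in the frame of vise between -0.015 and 0.015 m and z of tile_5 in the frame of vise between 0.017 and 0.07 m and (angle between tile_5's own z axis and vertical below 0.08 rad or angle between tile_5's own z axis and vertical above 3.06 rad) and horizontal distance between each of tile_2, tile_3, tile_4, tile_5 and tile_1 below 0.007 m and horizontal distance between each of tile_3, tile_4, tile_5 and tile_2 below 0.007 m and horizontal distance between each of tile_4, tile_5 and tile_3 below 0.007 m and horizontal distance between tile_5 and tile_4 below 0.007 m); the robot touches nothing.
It fails at once if the sprung pad is pushed in all the way (over 9.5 mm): the plaster is crushed (value of joint pad above 0.0095 m).
It fails at once if the jar, tape roll or wooden rib is moved more than 40 mm or tipped (distance of any of slip_jar, tape_roll, wood_rib from where it was at the start of the episode above 0.04 m or angle between any of slip_jar, tape_roll, wood_rib's own z axis and vertical above 0.6 rad).
Of tile_1, tile_2, tile_3, tile_4, tile_5 only 3 to 5 are there at a start; the rules pass over those that are not, and their reading is None.
At some moment in a run one of plaster_block, tile_1, tile_2, tile_3, tile_4, tile_5 may be knocked a few centimetres aside while the robot is not near it.
Once in a run the grip may slacken for a moment while it holds something.
It also fails if it takes over 210 s, if anything falls off the work surface, if the arm or the gripper's body presses on something with over 40 N, if the wrist force passes 120 N, or if a joint passes its speed limit or range.

## Working session

There is one attempt and no reset: what is moved stays moved. The work goes in short steps, Python scripts to look and compute and a tool call to move; the robot and the scene stay as the last step left them, time stands still between calls to the robot, and variables do not carry over. Pictures are saved under pics/ and viewed, and the job is handed in when it is done.

Besides the shell and the picture viewer there is one more tool, called after "Request:" by a JSON object that holds its "name" and its "arguments", one argument or row to a line. step_arm: Moves the arm, as the interface text tells. Its arguments: {"type":"object","properties":{"targets":{"type":"string"},"grip_force":{"type":"number"}},"required":["targets"]}

```bash
mkdir -p pics; ls
cat > h.py <<'E'
import numpy as np, cv2
from scipy.spatial.transform import Rotation as R
from rig import sense, grab_frame, camera_info, sign_off
def snap(n,f):
    s=sense(); p,d=grab_frame(n); cv2.imwrite(f'pics/{f}.png',p[:,:,::-1]); np.savez(f'{f}.npz',p=p,d=d,pos=s['ee_pos'],rot=s['ee_rot'],name=n); return p,d,s
def cam(n,pos=None,rot=None):
    c=camera_info(n); K=np.array([[c['fx'],0,c['cx']],[0,c['fy'],c['cy']],[0,0,1]])
    if 'mount' in c:
        T=np.eye(4);T[:3,:3]=R.from_quat(rot).as_matrix();T[:3,3]=pos
        W=T@np.array(c['mount'])
    else:
        M=np.eye(4);M[:3,:3]=cv2.Rodrigues(np.array(c['rvec'],float))[0];M[:3,3]=np.array(c['tvec']).ravel();W=np.linalg.inv(M)
    return K,W
def load(f):
    z=np.load(f+'.npz'); K,W=cam(str(z['name']),z['pos'],z['rot']); return z['p'],z['d'],K,W
def cloud(d,K,W):
    v,u=np.mgrid[:d.shape[0],:d.shape[1]]
    P=np.stack([(u-K[0,2])/K[0,0]*d,(v-K[1,2])/K[1,1]*d,d],-1)
    return P@W[:3,:3].T+W[:3,3]
def onplane(uv,z,K,W):
    uv=np.atleast_2d(uv).astype(float)
    r=np.c_[(uv[:,0]-K[0,2])/K[0,0],(uv[:,1]-K[1,2])/K[1,1],np.ones(len(uv))]@W[:3,:3].T
    return W[:3,3]+r*((z-W[2,3])/r[:,2])[:,None]
def proj(X,K,W):
    X=(np.atleast_2d(X)-W[:3,3])@W[:3,:3]; x=X@K.T; return x[:,:2]/x[:,2:]
E
python3 - <<'E'
from h import *
print(sense())
for n in ['side','top','wrist']:
    snap(n,n+'0'); print(n,camera_info(n))
E
```

```text
pics
{'time_s': 0.0, 'joint_pos': array([-1.3432203 ,  0.52200541, -0.03631283,  1.60001692,  0.0212103 ,
        1.0210868 , -0.11280016]), 'dq': array([ 0.00071053,  0.00125979, -0.00273989, -0.00172905,  0.00034432,
       -0.00117176,  0.00026181]), 'effort': array([ 7.54991197e-04, -9.27109909e+01,  1.98018260e+00, -3.69936669e+01,
        1.78427179e-02,  8.17448512e-03, -1.28004990e-05]), 'ee_pos': array([0.18335984, 0.5973471 , 0.40412795]), 'ee_rot': array([-0.42055846,  0.56894123,  0.42002971,  0.568341  ]), 'wrist_force': array([-0.11771489,  0.34298291, -0.54968889]), 'wrist_torque': array([ 0.01689047,  0.01833827, -0.01224486]), 'width': 1.0011925105345219}
side {'fx': 534.4737684610099, 'fy': 534.4737684610099, 'cx': 316.39796102078725, 'cy': 239.0542550686228, 'rvec': array([ 1.09659572,  2.45077432, -0.96220519]), 'tvec': array([ 0.41975032, -0.24249863,  1.65218479])}
top {'fx': 440.84215752708286, 'fy': 440.84215752708286, 'cx': 314.21008682514594, 'cy': 235.78371559884917, 'rvec': array([ 2.10736445, -2.15588501,  0.1180098 ]), 'tvec': array([-0.00433106,  0.59668926,  1.12998365])}
wrist {'fx': 344.65553233212074, 'fy': 344.65553233212074, 'cx': 322.39024791004175, 'cy': 239.01512149477378, 'mount': array([[ 1.11445433e-03, -3.26070479e-01,  9.45344805e-01,
         3.11880660e-02],
       [-1.09978962e-03, -9.45345220e-01, -3.26069326e-01,
         8.44146539e-02],
       [ 9.99998774e-01, -6.76291033e-04, -1.41215300e-03,
         7.13502993e-05],
       [ 0.00000000e+00,  0.00000000e+00,  0.00000000e+00,
         1.00000000e+00]])}
```

View pics/top0.png

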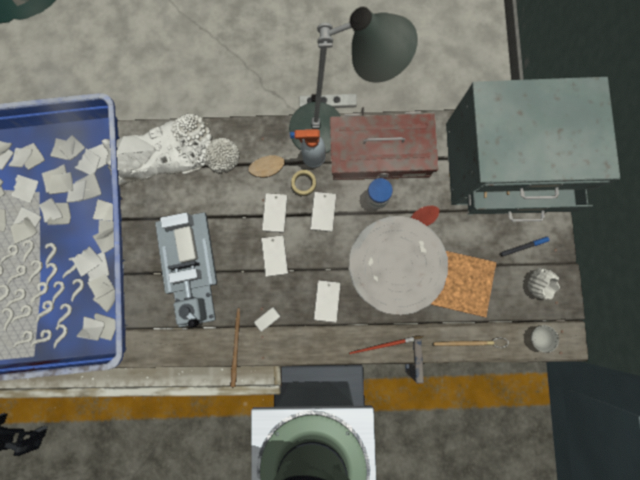

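View pics/side0.png

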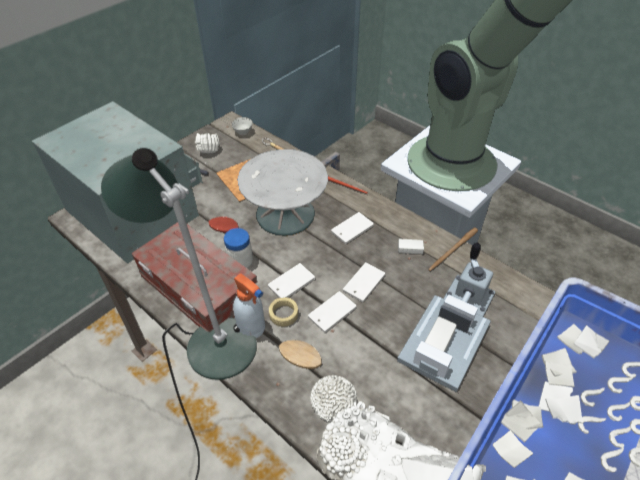

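View pics/wrist0.png

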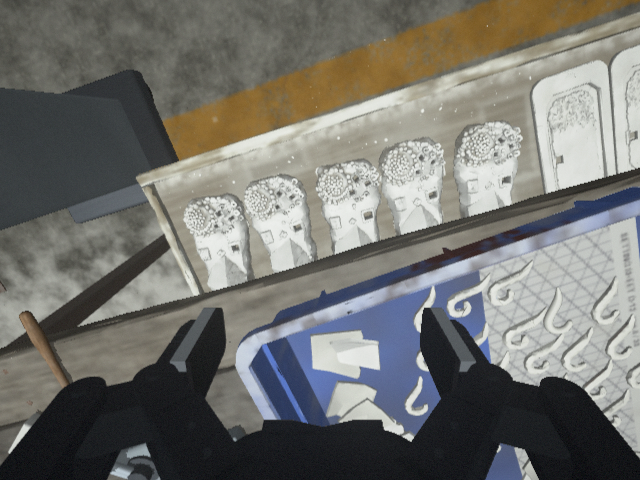

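Top view: vise at (187,265) with the crank grip at (193,322), four tiles at (275,212), (323,211), (275,255) and (327,301). The mat is at (468,283), partly under the wheel, and there is a small decoy block at (267,318). Next I'll measure them.

Run:
```python
from h import *
p,d,K,W=load('top0')
print('cam',W[:3,3]); print('tcp proj',proj([0.183,.597,.405],K,W),proj([[0,0,0],[.5,.3,0],[.5,-.3,0]],K,W))
P=cloud(d,K,W)
for uv in [(187,265),(187,245),(175,220),(183,275),(193,310),(193,322),(275,212),(468,283),(400,265),(267,318),(380,190)]:
    print(uv,P[uv[1],uv[0]].round(4))
# tiles
hsv=cv2.cvtColor(p,cv2.COLOR_RGB2HSV)
m=((hsv[...,2]>190)&(hsv[...,1]<50)).astype(np.uint8)
m=cv2.morphologyEx(m,cv2.MORPH_CLOSE,np.ones((3,3)))
for c in cv2.findContours(m,0,2)[0]:
    if cv2.contourArea(c)<100: continue
    (x,y),_,_=cv2.minAreaRect(c)
    if not(140<x<400): continue
    Q=onplane(cv2.boxPoints(cv2.minAreaRect(c)),.011,K,W)[:,:2]
    e=Q[1]-Q[0];f=Q[2]-Q[1]
    l=e if np.linalg.norm(e)>np.linalg.norm(f) else f
    print((int(x),int(y)),'ctr',Q.mean(0).round(4),np.linalg.norm(e).round(4),np.linalg.norm(f).round(4),'yaw',np.degrees(np.arctan2(l[1],l[0])).round(1))
big=cv2.resize(p[180:340,130:530,::-1],None,fx=2,fy=2,interpolation=2); cv2.imwrite('pics/topc.png',big)
```

```text
cam [ 0.42854614 -0.05433804  1.20262856]
tcp proj [[-38.00068576 448.11451744]] [[312.52040255 468.57095945]
 [199.80741035 275.62677434]
 [419.69625556 270.70695881]]
(187, 265) [0.525  0.3166 0.0602]
(187, 245) [0.5783 0.319  0.0564]
(175, 220) [0.6419 0.3443 0.0802]
(183, 275) [0.4984 0.3232 0.0704]
(193, 310) [0.4086 0.293  0.078 ]
(193, 322) [0.3813 0.2734 0.1398]
(275, 212) [0.6694 0.0896 0.0147]
(468, 283) [ 0.4639 -0.424   0.0093]
(400, 265) [ 0.506  -0.2244  0.1457]
(267, 318) [0.3829 0.112  0.0234]
(380, 190) [ 0.7035 -0.1909  0.0937]
(313, 444) ctr [ 0.0638 -0.0022] 0.3158 0.1688 yaw -90.7
(266, 318) ctr [0.3799 0.1143] 0.0595 0.0275 yaw -52.7
(326, 300) ctr [ 0.4246 -0.0465] 0.1009 0.0561 yaw -7.6
(181, 275) ctr [0.5019 0.3463] 0.075 0.0227 yaw -80.5
(273, 255) ctr [0.5497 0.0939] 0.0565 0.1009 yaw -173.5
(184, 243) ctr [0.5889 0.3418] 0.0406 0.0856 yaw -169.5
(173, 219) ctr [0.656  0.3719] 0.0722 0.0263 yaw -80.1
(274, 212) ctr [0.67   0.0927] 0.1013 0.0564 yaw -5.1
(322, 211) ctr [ 0.669  -0.0418] 0.1002 0.056 yaw -6.7
(161, 149) ctr [0.8602 0.4127] 0.2463 0.147 yaw -71.1
```

View pics/topc.png

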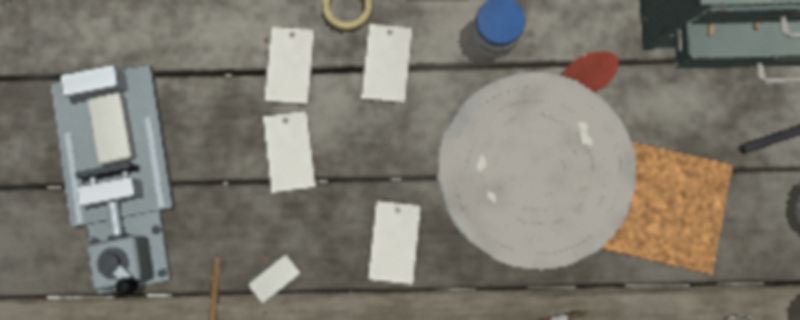

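Run:
```python
from h import *
s=sense(); print(R.from_quat(s['ee_rot']).as_matrix().round(3))
K,W=cam('wrist',s['ee_pos'],s['ee_rot']); print(W.round(3)); print(onplane([[320,240],[0,240],[640,240],[320,0],[320,330]],0,K,W).round(3))
p,d,K,W=load('top0')
print('mat corners',onplane([(496,261.5),(486,317.5),(431,304)],.006,K,W).round(4))
# wheel
P=cloud(d,K,W); m=(P[...,2]>.13)&(P[...,2]<.155)&(P[...,1]<-.05)&(P[...,1]>-.4)&(P[...,0]>.35)&(P[...,0]<.65)
q=P[m]; print('wheel',(q.min(0)+q.max(0))/2,q.max(0)-q.min(0))
```

```text
[[-0.    -0.956  0.293]
 [-0.001  0.293  0.956]
 [-1.    -0.    -0.001]]
[[ 0.294  0.904  0.311  0.103]
 [ 0.956 -0.278 -0.098  0.622]
 [-0.002  0.326 -0.945  0.373]
 [ 0.     0.     0.     1.   ]]
[[0.226 0.581 0.   ]
 [0.118 0.229 0.   ]
 [0.333 0.931 0.   ]
 [0.002 0.65  0.   ]
 [0.34  0.545 0.   ]]
mat corners [[ 0.5197 -0.5032  0.006 ]
 [ 0.3726 -0.4656  0.006 ]
 [ 0.4106 -0.3238  0.006 ]]
wheel [ 0.50839319 -0.22053403  0.14247597] [0.23543084 0.23532855 0.017811  ]
```

Request:
{"name": "step_arm", "arguments": {
  "targets": "0 0 10 60 -60 15 85; 0 0 20 120 -110 30 85; 0 0 27 170 -150 46 85; 0 0 27 210 -185 46 85; 0 0 27 250 -220 46 85"
}}

```text
time_s: 0.78
ee_pos: [0.4162, 0.392, 0.4501]
ee_rot: [0.541, -0.455, -0.541, -0.455]
wrist_force: [1.0, 1.2, 0.2]
width: 1.001
```

Request:
{"name": "step_arm", "arguments": {
  "targets": "0 0 0 40 -40 0 85; 0 0 0 60 -57 0 85; 0 0 0 60 -57 0 85"
}}

```text
time_s: 1.15
ee_pos: [0.4762, 0.3348, 0.4495]
ee_rot: [0.541, -0.456, -0.54, -0.456]
wrist_force: [-1.3, 0.4, -0.8]
width: 0.997
```

Run:
```python
from h import *
p,d,s=snap('wrist','w1'); print(s['ee_pos'],s['time_s'],R.from_quat(s['ee_rot']).as_matrix().round(3))
```

```text
[0.47622748 0.33484959 0.44947872] 1.15 [[ 0.    -0.986 -0.169]
 [-0.001 -0.169  0.986]
 [-1.     0.    -0.001]]
```

View pics/w1.png

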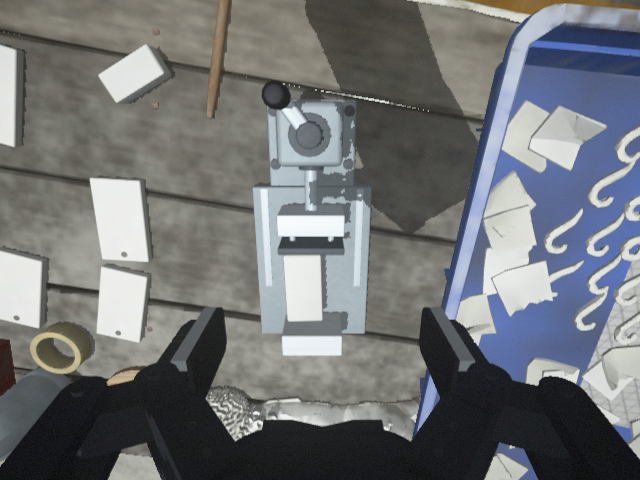

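Run:
```python
from h import *
p,d,K,W=load('w1')
hsv=cv2.cvtColor(p,cv2.COLOR_RGB2HSV)
P=cloud(d,K,W)
m=((hsv[...,2]>200)&(hsv[...,1]<40)).astype(np.uint8)
for c in cv2.findContours(m,0,2)[0]:
    if cv2.contourArea(c)<300: continue
    r=cv2.minAreaRect(c); (x,y)=r[0]
    if x>380 or y>370: continue
    M=np.zeros_like(m); cv2.drawContours(M,[c],-1,1,-1); z=np.median(P[...,2][M>0])
    Q=onplane(cv2.boxPoints(r),z,K,W)[:,:2]
    e=Q[1]-Q[0];f=Q[2]-Q[1]; l=e if np.linalg.norm(e)>np.linalg.norm(f) else f
    print((int(x),int(y)),'z',z.round(4),'ctr',Q.mean(0).round(4),np.linalg.norm(e).round(4),np.linalg.norm(f).round(4),'yaw',(np.degrees(np.arctan2(l[1],l[0]))%180).round(1))
# knob
k=(hsv[...,2]<60)&(P[...,2]>.1)&(P[...,2]<.16); k[300:]=0
ys,xs=np.nonzero(k); print('knob px',xs.mean(),ys.mean(),xs.min(),xs.max(),ys.min(),ys.max(),'z',np.percentile(P[...,2][k],[5,50,95]))
# gearbox top z~.08
g=(abs(P[...,2]-.08)<.004)&(np.arange(640)[None]>230)&(np.arange(640)[None]<380)&(np.arange(480)[:,None]<220)
c=max(cv2.findContours(g.astype(np.uint8),0,2)[0],key=cv2.contourArea); r=cv2.minAreaRect(c); Q=onplane(cv2.boxPoints(r),.08,K,W); print('gear',Q.mean(0).round(4),Q.round(4).tolist())
b=(abs(P[...,2]-.02)<.005)&(np.arange(640)[None]>230)&(np.arange(640)[None]<400)&(np.arange(480)[:,None]<380)&(np.arange(480)[:,None]>175)
c=max(cv2.findContours(b.astype(np.uint8),0,2)[0],key=cv2.contourArea); r=cv2.minAreaRect(c); Q=onplane(cv2.boxPoints(r),.02,K,W); print('bed',Q.mean(0).round(4),Q.round(4).tolist())
cv2.imwrite('pics/w1c.png',cv2.resize(p[60:380,220:420,::-1],None,fx=2.2,fy=2.2*.8,interpolation=2)[:600])
```

```text
(311, 345) z 0.0716 ctr [0.6454 0.35  ] 0.0268 0.0695 yaw 99.7
(119, 304) z 0.0109 ctr [0.6707 0.0916] 0.1109 0.0582 yaw 172.1
(302, 287) z 0.0496 ctr [0.5844 0.3284] 0.0423 0.0858 yaw 11.2
(20, 289) z 0.0111 ctr [ 0.6696 -0.0377] 0.1168 0.0508 yaw 172.7
(310, 228) z 0.0692 ctr [0.5019 0.3253] 0.0691 0.0266 yaw 99.7
(357, 242) z 0.0201 ctr [0.5285 0.3871] 0.1124 0.0085 yaw 9.8
(262, 237) z 0.0202 ctr [0.5411 0.2716] 0.0188 0.1267 yaw 8.1
(118, 219) z 0.011 ctr [0.5511 0.093 ] 0.0585 0.1121 yaw 6.2
(294, 146) z 0.0798 ctr [0.4217 0.2983] 0.0348 0.0583 yaw 64.1
(7, 95) z 0.0111 ctr [ 0.4281 -0.0248] 0.0147 0.1046 yaw 173.4
(130, 73) z 0.0215 ctr [0.3815 0.1142] 0.0614 0.0301 yaw 126.5
knob px 277.3857142857143 95.62 262 289 81 108 z [0.12007786 0.13511484 0.1381379 ]
gear [0.4081 0.3095 0.08  ] [[0.3848, 0.2748, 0.08], [0.3746, 0.3351, 0.08], [0.4312, 0.3459, 0.08], [0.4421, 0.282, 0.08]]
bed [0.5584 0.3757 0.02  ] [[0.4664, 0.3262, 0.02], [0.4559, 0.388, 0.02], [0.6495, 0.4302, 0.02], [0.6618, 0.3585, 0.02]]
```

```bash
cat >> h.py <<'E'
VY=np.radians(9.7); ex=np.array([np.cos(VY),np.sin(VY)]); ey=np.array([-np.sin(VY),np.cos(VY)]); VO=np.array([.5806,.339])
def tov(q): q=np.atleast_2d(q)[:,:2]-VO; return np.c_[q@ex,q@ey]
def tow(a,b): return VO+a*ex+b*ey
E
python3 - <<'E'
from h import *
p,d,K,W=load('w1')
P=cloud(d,K,W)
k=(abs(P[...,2]-.1365)<.004); k[300:]=0;k[:,:240]=0;k[:,330:]=0
print(k.sum(),P[k].mean(0),(P[k].min(0)+P[k].max(0))/2)
ax=np.array([.4081,.3095]); print(tov(ax))
c=((P[k].min(0)+P[k].max(0))/2)[:2]; v=tov(c)[0]-[-.175,0]; print(v,np.hypot(*v),np.degrees(np.arctan2(-v[1],-v[0])))
for a in [42,45]:
  t=np.radians(a); print(a,tow(-.175-.04*np.cos(t),-.04*np.sin(t)))
E
```

```text
505 [0.38134956 0.28088527 0.13691488] [0.38108515 0.28053703 0.13623535]
[[-1.75004285e-01 -1.38343632e-05]]
[-0.03151287 -0.02401102] 0.039618050248701964 37.305350733820305
42 [0.38331073 0.2781233 ]
45 [0.38498759 0.27686885]
```

Request:
{"name": "step_arm", "arguments": {
  "targets": "0 0 0 -48 -28 -20 85; 0 0 0 -94 -55 -50 85; 0 0 0 -94 -55 -100 85; 0 0 0 -94 -55 -150 60; 0 0 0 -94 -55 -174 50"
}}

```text
time_s: 1.82
ee_pos: [0.3794, 0.2821, 0.2737]
ee_rot: [-0.542, 0.455, 0.542, 0.454]
wrist_force: [0.8, -0.2, 0.4]
width: 0.6
```

Run:
```python
from h import *
s=sense();print(s['ee_pos'],s['wrist_force']); snap('wrist','w2')
```

```text
[0.37943965 0.28212449 0.27369358] [ 0.76012296 -0.21565641  0.43785366]
```

View pics/w2.png

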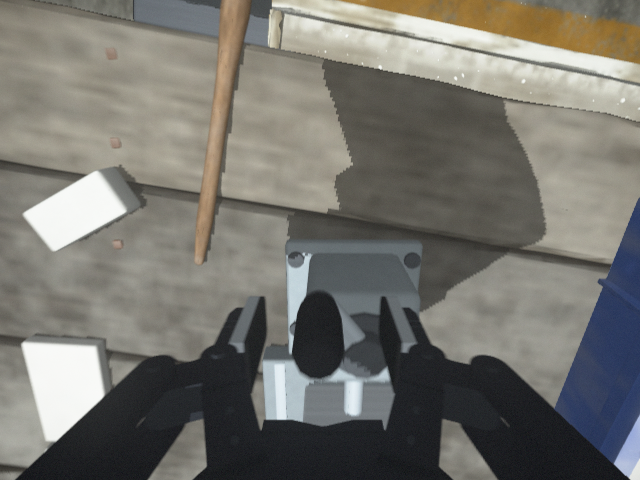

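The knob stands between the fingers at about (318,330), close to the centre, so I'll grip it.

Request:
{"name": "step_arm", "arguments": {
  "targets": "0 0 0 1 -1 0 15; 0 0 0 1 -1 0 15; 0 0 0 1 -1 0 15; 0 0 0 1 -1 0 15",
  "grip_force": 30
}}

```text
time_s: 2.38
ee_pos: [0.3818, 0.2809, 0.2766]
ee_rot: [0.541, -0.454, -0.541, -0.455]
wrist_force: [-4.2, -0.6, 9.5]
width: 0.237
```

Run:
```python
from h import *
s=sense();print(s['time_s'],s['ee_pos'],s['wrist_force'],s['width']*85.4); v=tov(s['ee_pos'])[0]-[-.175,0]; print(v,np.hypot(*v),np.degrees(np.arctan2(-v[1],-v[0])))
```

```text
2.375 [0.38181714 0.28089538 0.27660388] [-4.1953608  -0.6456231   9.53336966] 20.27846920421347
[-0.03073096 -0.02378112] 0.03885786556629052 37.73445745100293
```

Run:
```python
from h import *
f=lambda a:1000*(tow(-.175-.04*np.cos(np.radians(a)),-.04*np.sin(np.radians(a))))
for s in [38,158,278]: print('; '.join('0 0 0 %.0f %.0f 0 15'%tuple(f(s+24*i)-f(s)) for i in range(1,6)))
```

```text
0 0 0 14 -8 0 15; 0 0 0 31 -10 0 15; 0 0 0 47 -5 0 15; 0 0 0 59 6 0 15; 0 0 0 66 21 0 15
0 0 0 0 17 0 15; 0 0 0 -7 32 0 15; 0 0 0 -19 43 0 15; 0 0 0 -35 48 0 15; 0 0 0 -51 47 0 15
0 0 0 -14 -8 0 15; 0 0 0 -24 -22 0 15; 0 0 0 -28 -38 0 15; 0 0 0 -24 -54 0 15; 0 0 0 -15 -68 0 15
```

Request:
{"name": "step_arm", "arguments": {
  "targets": "0 0 0 14 -8 0 15; 0 0 0 31 -10 0 15; 0 0 0 47 -5 0 15; 0 0 0 59 6 0 15; 0 0 0 66 21 0 15"
}}

```text
time_s: 3.0
ee_pos: [0.4488, 0.3014, 0.2766]
ee_rot: [0.541, -0.455, -0.541, -0.456]
wrist_force: [-6.9, -1.2, 6.8]
width: 0.232
```

Request:
{"name": "step_arm", "arguments": {
  "targets": "0 0 0 0 17 0 15; 0 0 0 -7 32 0 15; 0 0 0 -19 43 0 15; 0 0 0 -35 48 0 15; 0 0 0 -51 47 0 15"
}}

```text
time_s: 3.62
ee_pos: [0.397, 0.3485, 0.2766]
ee_rot: [0.542, -0.454, -0.541, -0.455]
wrist_force: [7.3, -12.6, 5.8]
width: 0.234
```

Request:
{"name": "step_arm", "arguments": {
  "targets": "0 0 0 -14 -8 0 15; 0 0 0 -24 -22 0 15; 0 0 0 -28 -38 0 15; 0 0 0 -24 -54 0 15; 0 0 0 -15 -68 0 15"
}}

```text
time_s: 4.25
ee_pos: [0.3818, 0.2804, 0.2766]
ee_rot: [-0.541, 0.454, 0.542, 0.455]
wrist_force: [3.6, 9.4, 4.8]
width: 0.232
```

Run:
```python
from h import *
s=sense();print(s['time_s'],s['ee_pos'],s['wrist_force'],s['width']*85.4); v=tov(s['ee_pos'])[0]-[-.175,0]; print(v,np.hypot(*v),np.degrees(np.arctan2(-v[1],-v[0])))
snap('side','s1')
```

```text
4.25 [0.38181702 0.28039464 0.27657954] [3.60087952 9.40996346 4.78115642] 19.84192656592338
[-0.03081546 -0.02427468] 0.03922821263134344 38.22905058377725
```

View pics/s1.png

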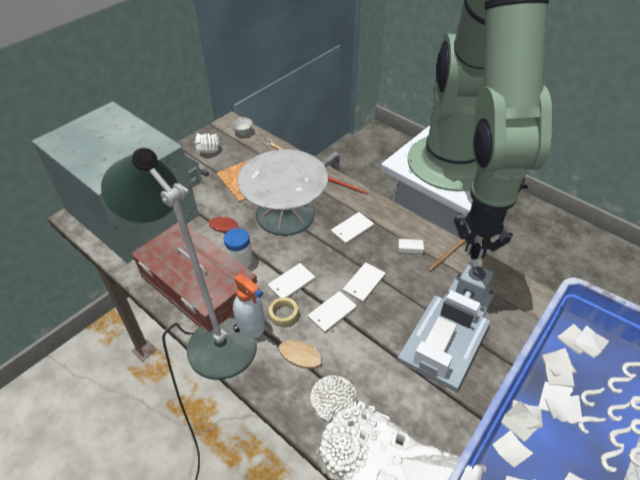

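Request:
{"name": "step_arm", "arguments": {
  "targets": "0 0 0 0 0 0 60; 0 0 0 0 0 0 60; 0 0 0 0 0 50 70; 0 0 0 30 7 90 85; 0 0 0 90 21 90 85"
}}

```text
time_s: 4.92
ee_pos: [0.4721, 0.3027, 0.3694]
ee_rot: [0.542, -0.453, -0.542, -0.456]
wrist_force: [0.4, 0.9, -0.1]
width: 0.995
```

Request:
{"name": "step_arm", "arguments": {
  "targets": "0 0 1 57 14 0 85; 0 0 1 113 27 0 85; 0 0 1 113 27 0 85"
}}

```text
time_s: 5.3
ee_pos: [0.5873, 0.3287, 0.3642]
ee_rot: [0.545, -0.451, -0.545, -0.45]
wrist_force: [-2.4, 0.1, -1.6]
width: 0.998
```

Run:
```python
from h import *
p,d,s=snap('wrist','w3'); print(s['ee_pos'],s['time_s'])
```

```text
[0.58725644 0.32865993 0.36422371] 5.3
```

View pics/w3.png

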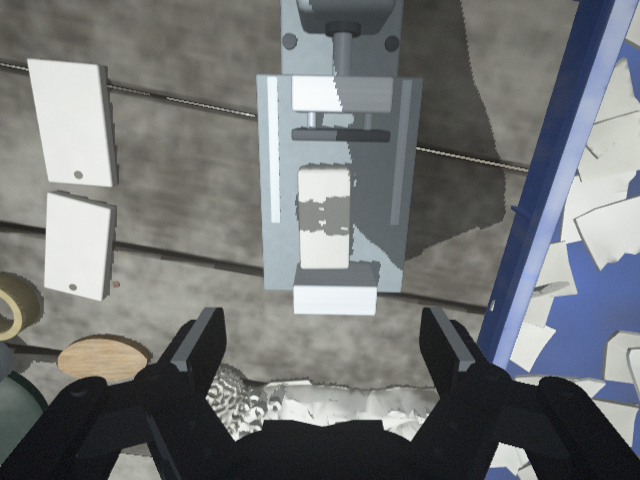

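Run:
```python
from h import *
p,d,K,W=load('w3'); P=cloud(d,K,W)
for name,uv0,uv1,z0 in [('block',(290,155),(358,275),.05),('fixed',(285,280),(385,320),.072),('mov',(280,70),(400,115),.072),('pad',(285,120),(395,145),.0715)]:
    m=np.zeros(d.shape,bool); m[uv0[1]:uv1[1],uv0[0]:uv1[0]]=1
    m&=abs(P[...,2]-z0)<.005
    r=cv2.minAreaRect(np.argwhere(m)[:,::-1].astype(np.float32)); Q=onplane(cv2.boxPoints(r),np.median(P[...,2][m]),K,W)
    print(name,np.median(P[...,2][m]).round(4),Q.mean(0).round(4),tov(Q.mean(0)).round(4),'\n',tov(Q).round(4).tolist())
```

```text
block 0.0495 [0.5865 0.3312 0.0495] [[ 0.0045 -0.0087]] 
 [[0.0518, -0.0346], [-0.0418, -0.0341], [-0.0427, 0.0147], [0.0507, 0.0194]]
fixed 0.0715 [0.6449 0.35   0.0715] [[0.0652 0.    ]] 
 [[0.0798, -0.0364], [0.0502, -0.0355], [0.0506, 0.0352], [0.0803, 0.0367]]
mov 0.0691 [0.4852 0.3231 0.0691] [[-0.0967  0.0004]] 
 [[-0.0849, -0.0358], [-0.1087, -0.035], [-0.1085, 0.0355], [-0.0847, 0.0369]]
pad 0.0716 [0.5127 0.3275 0.0716] [[-0.0689  0.0001]] 
 [[-0.065, -0.0354], [-0.073, -0.0352], [-0.0729, 0.0352], [-0.0648, 0.0357]]
```

Request:
{"name": "step_arm", "arguments": {
  "targets": "0 0 0 0 1 -50 85; 0 0 0 -1 1 -100 85; 0 0 0 -1 1 -140 85; 0 0 0 -1 1 -167 85; 0 0 0 -1 1 -167 70"
}}

```text
time_s: 5.98
ee_pos: [0.5823, 0.3296, 0.1972]
ee_rot: [-0.545, 0.451, 0.546, 0.449]
wrist_force: [0.4, -0.1, 0.4]
width: 0.824
```

Request:
{"name": "step_arm", "arguments": {
  "targets": "0 0 0 0 0 0 35; 0 0 0 0 0 0 35; 0 0 0 0 0 0 35; 0 0 0 0 0 0 35; 0 0 0 0 0 0 35",
  "grip_force": 40
}}

```text
time_s: 6.6
ee_pos: [0.584, 0.33, 0.2006]
ee_rot: [0.546, -0.449, -0.545, -0.451]
wrist_force: [-2.4, 0.1, 8.5]
width: 0.521
```

Request:
{"name": "step_arm", "arguments": {
  "targets": "0 0 0 0 0 10 35; 0 0 0 0 0 30 35; 0 0 0 0 0 80 35; 0 0 0 0 0 130 35; 0 0 0 -5 -30 180 35"
}}

```text
time_s: 7.22
ee_pos: [0.5781, 0.3009, 0.3819]
ee_rot: [-0.546, 0.449, 0.546, 0.45]
wrist_force: [0.5, -0.3, -1.0]
width: 0.519
```

Request:
{"name": "step_arm", "arguments": {
  "targets": "0 0 0 -8 -50 10 35; 0 0 0 -16 -100 10 35; 0 0 0 -24 -150 10 35; 0 0 0 -32 -200 10 35; 0 0 0 -40 -250 10 35"
}}

```text
time_s: 7.85
ee_pos: [0.5381, 0.0479, 0.3904]
ee_rot: [0.546, -0.45, -0.545, -0.451]
wrist_force: [0.9, -0.5, -2.0]
width: 0.52
```

Request:
{"name": "step_arm", "arguments": {
  "targets": "0 0 0 -8 -50 0 35; 0 0 0 -16 -100 0 35; 0 0 0 -24 -150 0 35; 0 0 0 -32 -200 0 35; 0 0 0 -40 -250 0 35"
}}

```text
time_s: 8.48
ee_pos: [0.4982, -0.2019, 0.3904]
ee_rot: [0.546, -0.45, -0.545, -0.45]
wrist_force: [0.7, -0.5, -2.0]
width: 0.52
```

Request:
{"name": "step_arm", "arguments": {
  "targets": "0 0 0 -8 -50 0 35; 0 0 0 -16 -100 0 35; 0 0 0 -24 -150 0 35; 0 0 0 -32 -200 0 35; 0 0 0 -40 -240 0 35"
}}

```text
time_s: 9.1
ee_pos: [0.4579, -0.4422, 0.3904]
ee_rot: [0.546, -0.45, -0.545, -0.45]
wrist_force: [1.3, 0.0, -0.8]
width: 0.521
```

Run:
```python
from h import *
p,d,s=snap('wrist','w4'); print(s['ee_pos'],s['time_s'],s['width'],R.from_quat(s['ee_rot']).as_matrix().round(3))
```

```text
[ 0.45794296 -0.44223602  0.39035303] 9.1 0.5205835828119053 [[ 0.001 -0.982 -0.189]
 [-0.001 -0.189  0.982]
 [-1.    -0.001 -0.001]]
```

View pics/w4.png

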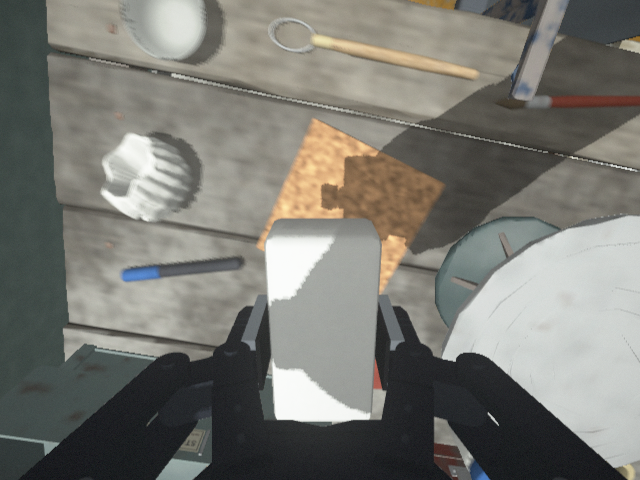

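Run:
```python
from h import *
p,d,K,W=load('w4')
Q=onplane([(316,118),(258,248),(445,182)],.006,K,W); print(Q.round(4),Q[1:].mean(0))
```

```text
[[ 0.3747 -0.4652  0.006 ]
 [ 0.5185 -0.5031  0.006 ]
 [ 0.4107 -0.3241  0.006 ]] [ 0.46460408 -0.41362748  0.006     ]
```

Request:
{"name": "step_arm", "arguments": {
  "targets": "0 0 0 0 0 -50 35; 0 0 0 0 0 -100 35; 0 0 0 0 0 -150 35; 0 0 0 0 0 -185 35; 0 0 0 0 0 -196 35"
}}

```text
time_s: 9.78
ee_pos: [0.4586, -0.4401, 0.1921]
ee_rot: [-0.545, 0.45, 0.546, 0.45]
wrist_force: [-0.5, -0.2, -1.2]
width: 0.511
```

Request:
{"name": "step_arm", "arguments": {
  "targets": "0 0 0 0 0 -3 35; 0 0 0 0 0 -6 35; 0 0 0 0 0 -8 35; 0 0 0 0 0 -8 35"
}}

```text
time_s: 10.28
ee_pos: [0.4591, -0.4407, 0.1866]
ee_rot: [0.546, -0.45, -0.545, -0.45]
wrist_force: [-2.9, 2.6, 16.2]
width: 0.517
```

Contact is made, so I'll release and rise.

Request:
{"name": "step_arm", "arguments": {
  "targets": "0 0 0 0 0 1 60; 0 0 0 0 0 1 70; 0 0 0 0 0 1 80; 0 0 0 0 0 30 80; 0 0 0 0 0 90 80"
}}

```text
time_s: 10.9
ee_pos: [0.4584, -0.4399, 0.2738]
ee_rot: [-0.544, 0.45, 0.547, 0.45]
wrist_force: [0.4, 0.1, 1.2]
width: 0.939
```

Request:
{"name": "step_arm", "arguments": {
  "targets": "0 0 0 0 0 60 80; 0 0 0 0 0 120 80; 0 0 0 0 30 120 80; 0 0 0 0 90 130 80; 0 0 0 0 150 130 80"
}}

```text
time_s: 11.52
ee_pos: [0.4586, -0.2889, 0.4053]
ee_rot: [0.546, -0.45, -0.545, -0.45]
wrist_force: [1.9, -0.0, -1.2]
width: 0.935
```

Run:
```python
from h import *
print(sense()['ee_pos'],sense()['time_s'])
p,d,s=snap('top','t2')
hsv=cv2.cvtColor(p,cv2.COLOR_RGB2HSV);K,W=cam('top')
m=((hsv[...,2]>185)&(hsv[...,1]<50)).astype(np.uint8)
m=cv2.morphologyEx(m,cv2.MORPH_CLOSE,np.ones((3,3)))
for c in cv2.findContours(m,0,2)[0]:
    if not 100<cv2.contourArea(c)<2500: continue
    (x,y),_,_=cv2.minAreaRect(c)
    if not(230<x<520 and 180<y<340): continue
    Q=onplane(cv2.boxPoints(cv2.minAreaRect(c)),.011,K,W)[:,:2]
    e=Q[1]-Q[0];f=Q[2]-Q[1]; l=e if np.linalg.norm(e)>np.linalg.norm(f) else f
    print((int(x),int(y)),'ctr',Q.mean(0).round(4),np.linalg.norm(e).round(4),np.linalg.norm(f).round(4),'yaw',(np.degrees(np.arctan2(l[1],l[0]))%180).round(1))
```

```text
[ 0.45858217 -0.28885449  0.40530217] 11.525
(266, 318) ctr [0.38   0.1149] 0.0612 0.0284 yaw 127.4
(327, 300) ctr [ 0.4249 -0.0476] 0.1025 0.0584 yaw 172.6
(274, 255) ctr [0.5505 0.0931] 0.0582 0.1037 yaw 5.7
(274, 211) ctr [0.6705 0.0919] 0.1031 0.0582 yaw 174.6
(323, 210) ctr [ 0.67  -0.043] 0.1025 0.0582 yaw 173.3
```

View pics/t2.png

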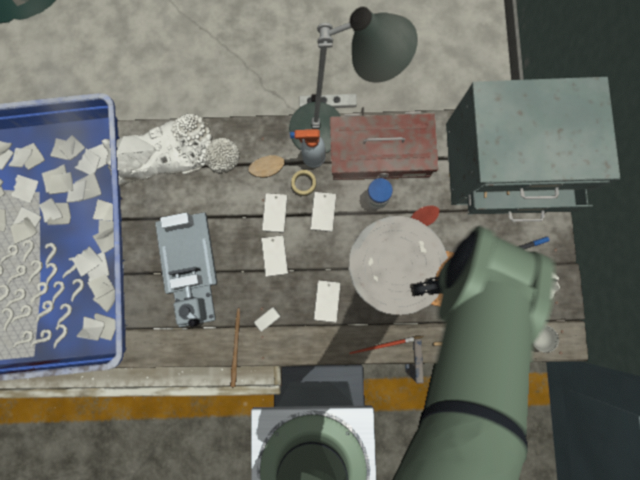

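Run:
```python
from h import *
p,d,s=snap('wrist','w5')
p,d,s=snap('side','s2'); cv2.imwrite('pics/s2c.png',cv2.resize(p[100:340,180:440,::-1],None,fx=2.4,fy=2.4))
```

```text
(no output)
```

View pics/w5.png

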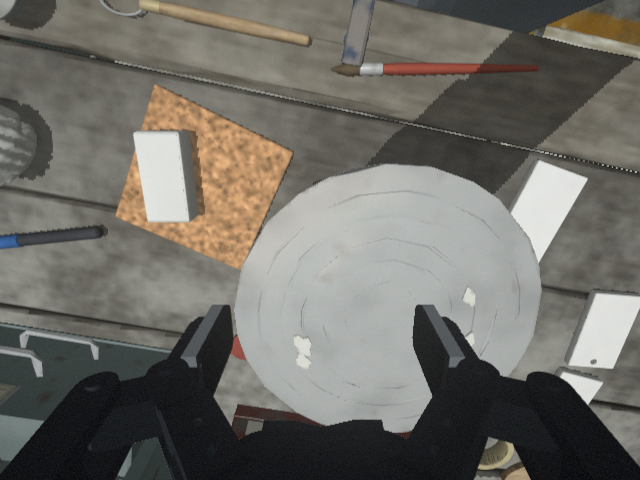

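View pics/s2c.png

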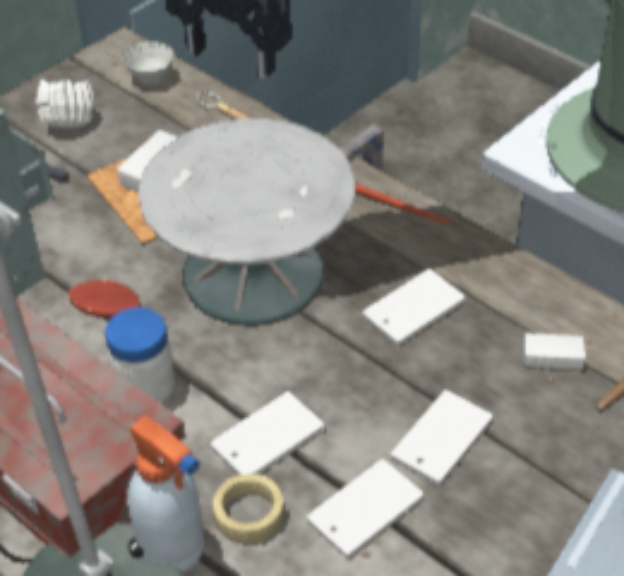

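Request:
{"name": "step_arm", "arguments": {
  "targets": "0 0 -6 -7 50 0 80; 0 0 -12 -14 100 0 80; 0 0 -18 -21 150 -15 80; 0 0 -18 -28 200 -30 80; 0 0 -18 -34 241 -45 80"
}}

```text
time_s: 12.3
ee_pos: [0.4247, -0.0485, 0.3595]
ee_rot: [-0.468, 0.53, 0.468, 0.53]
wrist_force: [0.8, -0.5, -0.7]
width: 0.937
```

Request:
{"name": "step_arm", "arguments": {
  "targets": "0 0 0 0 0 0 80"
}}

```text
time_s: 12.42
ee_pos: [0.4247, -0.0478, 0.359]
ee_rot: [-0.469, 0.529, 0.469, 0.529]
wrist_force: [-0.7, -1.0, 0.4]
width: 0.932
```

```bash
cat >> h.py <<'E'
def tiles(f,z=.011,tol=.004,amin=1500):
    p,d,K,W=load(f); P=cloud(d,K,W); hsv=cv2.cvtColor(p,cv2.COLOR_RGB2HSV)
    m=((abs(P[...,2]-z)<tol)&(hsv[...,1]<50)&(hsv[...,2]>110)).astype(np.uint8)
    m=cv2.morphologyEx(m,cv2.MORPH_CLOSE,np.ones((3,3))); m=cv2.morphologyEx(m,cv2.MORPH_OPEN,np.ones((5,5)))
    for c in cv2.findContours(m,0,2)[0]:
        if cv2.contourArea(c)<amin: continue
        Q=onplane(c[:,0,:],z,K,W)[:,:2]
        r=cv2.minAreaRect((Q*1000).astype(np.float32)); B=cv2.boxPoints(r)/1000
        e=B[1]-B[0];f_=B[2]-B[1]; l=e if np.linalg.norm(e)>np.linalg.norm(f_) else f_
        x,y=cv2.minAreaRect(c)[0]; y0=c[:,0,1].max()
        yaw=(np.degrees(np.arctan2(l[1],l[0]))+90)%180-90
        print((int(x),int(y)),'maxrow',y0,'ctr',B.mean(0).round(4),'vise',tov(B.mean(0))[0].round(4),np.linalg.norm(e).round(4),np.linalg.norm(f_).round(4),'yaw',yaw.round(1))
def tool():
    s=sense(); M=R.from_quat(s['ee_rot']).as_matrix(); yaw=np.degrees(np.arctan2(-M[0,2],M[1,2]))
    print('t',round(s['time_s'],2),'pos',s['ee_pos'].round(4),'yaw',round(yaw,1),'down',M[:,0].round(3),'F',np.round(s['wrist_force'],1),'w',round(s['width']*85.4,1))
E
python3 - <<'E'
from h import *
snap('wrist','w6'); tool(); tiles('w6')
E
```

```text
t 12.47 pos [ 0.425  -0.0492  0.3595] yaw -7.0 down [-0. -0. -1.] F [0.8 0.3 0.4] w 80.3
(353, 400) maxrow 424 ctr [ 0.6502 -0.0402] vise [ 0.0047 -0.3855] 0.0687 0.0594 yaw -6.7
(468, 310) maxrow 354 ctr [0.5503 0.0921] vise [-0.0714 -0.2383] 0.0599 0.1058 yaw 6.0
(324, 213) maxrow 266 ctr [ 0.4257 -0.0469] vise [-0.2177 -0.3543] 0.104 0.0596 yaw -7.2
```

View pics/w6.png

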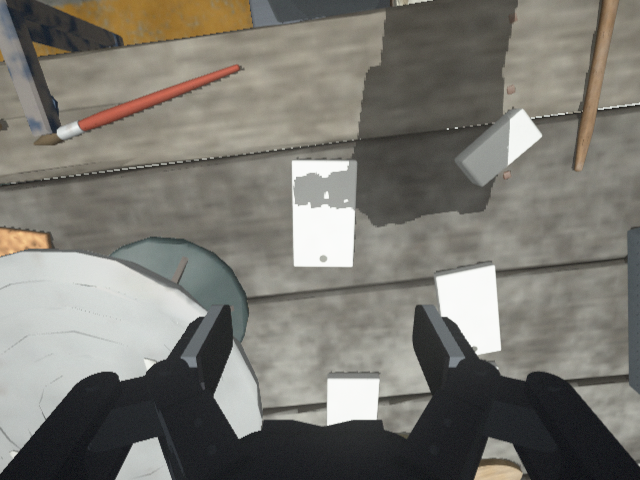

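Request:
{"name": "step_arm", "arguments": {
  "targets": "0 0 0 1 1 -55 80; 0 0 0 1 1 -110 80; 0 0 0 1 1 -150 80; 0 0 0 1 1 -180 80; 0 0 0 1 1 -190 80"
}}

```text
time_s: 13.1
ee_pos: [0.4259, -0.0497, 0.1684]
ee_rot: [-0.468, 0.531, 0.468, 0.53]
wrist_force: [-0.5, -1.5, 1.1]
width: 0.936
```

Request:
{"name": "step_arm", "arguments": {
  "targets": "0 0 0 0 0 0 55; 0 0 0 0 0 0 50; 0 0 0 0 0 0 50; 0 0 0 0 0 0 50; 0 0 0 0 0 0 50",
  "grip_force": 40
}}

```text
time_s: 13.72
ee_pos: [0.4261, -0.0485, 0.1704]
ee_rot: [-0.469, 0.53, 0.468, 0.53]
wrist_force: [0.3, -1.4, 12.2]
width: 0.686
```

Run:
```python
from h import *
snap('wrist','w7'); tool()
```

```text
t 13.78 pos [ 0.4261 -0.0485  0.1704] yaw -7.1 down [ 0.001 -0.    -1.   ] F [-0.7 -1.6 12.3] w 59.0
```

View pics/w7.png

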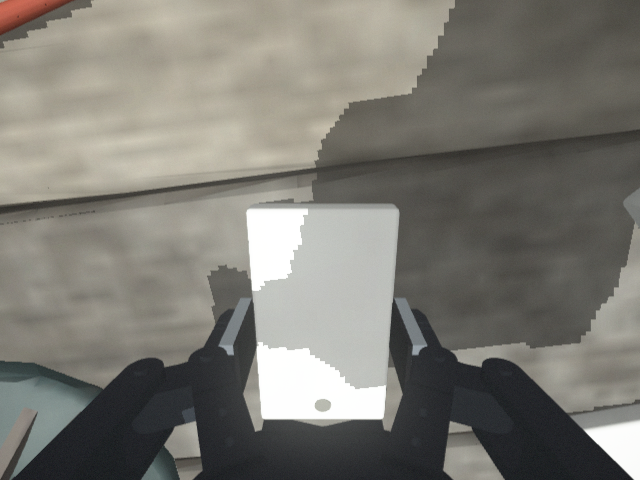

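Request:
{"name": "step_arm", "arguments": {
  "targets": "0 0 0 0 0 8 50; 0 0 0 0 0 40 50; 0 0 0 0 0 90 50; 0 0 6 15 40 130 50; 0 0 12 35 90 130 50"
}}

```text
time_s: 14.4
ee_pos: [0.4616, 0.042, 0.3032]
ee_rot: [0.523, -0.476, -0.52, -0.479]
wrist_force: [0.5, -0.2, -1.5]
width: 0.685
```

Run:
```python
from h import *
snap('wrist','w8'); tool()
```

```text
t 14.45 pos [0.4634 0.049  0.3022] yaw 5.7 down [ 0.006  0.004 -1.   ] F [ 1.2 11.1 -1.3] w 59.0
```

View pics/w8.png

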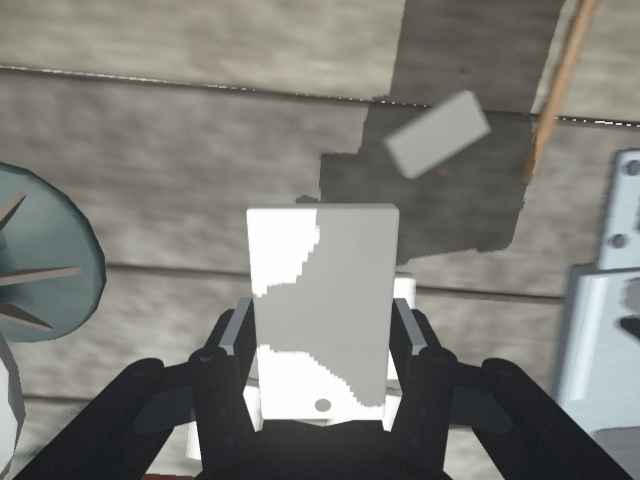

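Request:
{"name": "step_arm", "arguments": {
  "targets": "0 0 5 20 52 0 50; 0 0 5 40 104 0 50; 0 0 5 60 156 0 50; 0 0 5 80 208 0 50; 0 0 5 100 258 0 50"
}}

```text
time_s: 15.08
ee_pos: [0.561, 0.3014, 0.3002]
ee_rot: [0.542, -0.455, -0.541, -0.455]
wrist_force: [0.1, -1.1, 0.1]
width: 0.69
```

Request:
{"name": "step_arm", "arguments": {
  "targets": "0 0 0 15 39 0 50; 0 0 0 15 39 -40 50; 0 0 0 15 39 -80 50; 0 0 0 15 39 -80 50; 0 0 0 15 39 -80 50"
}}

```text
time_s: 15.7
ee_pos: [0.5762, 0.3387, 0.2215]
ee_rot: [0.542, -0.454, -0.541, -0.455]
wrist_force: [-0.1, 0.2, -0.4]
width: 0.686
```

Run:
```python
from h import *
snap('wrist','w9'); tool(); print(tow(-.005,0))
```

```text
t 15.75 pos [0.5763 0.3388 0.2218] yaw 9.9 down [ 0.002  0.001 -1.   ] F [-0.5  0.2 -0.4] w 58.7
[0.57567148 0.33815755]
```

View pics/w9.png

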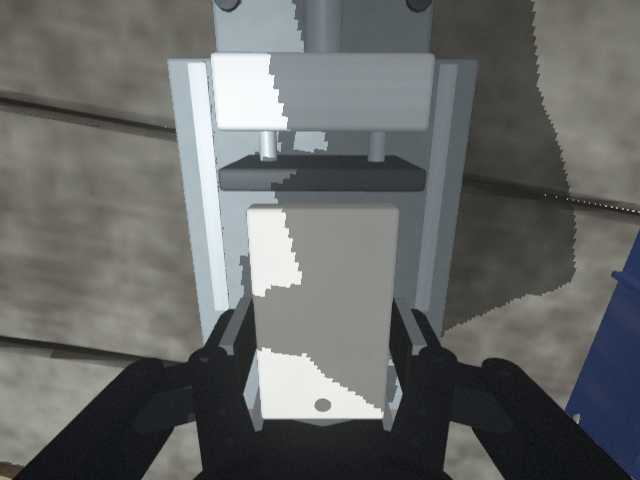

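Request:
{"name": "step_arm", "arguments": {
  "targets": "0 0 0 0 0 -15 50; 0 0 0 0 0 -25 50; 0 0 0 0 0 -29 50; 0 0 0 0 0 -31 50; 0 0 0 0 0 -31 50"
}}

```text
time_s: 16.38
ee_pos: [0.5755, 0.3384, 0.1904]
ee_rot: [-0.541, 0.455, 0.541, 0.455]
wrist_force: [-14.6, -9.1, 34.1]
width: 0.686
```

Request:
{"name": "step_arm", "arguments": {
  "targets": "0 0 0 0 0 0 65; 0 0 0 0 0 0 74; 0 0 0 0 0 0 74; 0 0 0 0 0 0 74; 0 0 0 0 0 20 74"
}}

```text
time_s: 17.0
ee_pos: [0.5753, 0.3384, 0.2081]
ee_rot: [-0.541, 0.456, 0.542, 0.454]
wrist_force: [-0.6, -0.3, 0.4]
width: 0.865
```

Request:
{"name": "step_arm", "arguments": {
  "targets": "0 0 0 0 0 50 74; 0 0 0 0 0 100 74; 0 0 0 0 0 150 74; 0 0 0 0 0 150 74"
}}

```text
time_s: 17.5
ee_pos: [0.5764, 0.3389, 0.3644]
ee_rot: [0.542, -0.452, -0.541, -0.457]
wrist_force: [-0.0, -0.7, -0.5]
width: 0.865
```

Run:
```python
from h import *
snap('wrist','w10'); tool(); tiles('w10',.031); tiles('w10')
```

```text
t 17.55 pos [0.5759 0.3386 0.3618] yaw 9.9 down [ 0.003  0.002 -1.   ] F [ 0.1 -0.1 -1.2] w 73.8
(321, 211) maxrow 267 ctr [0.5751 0.3382] vise [-0.0055  0.0002] 0.0595 0.1036 yaw 9.8
(553, 241) maxrow 288 ctr [0.5713 0.5712] vise [0.0299 0.2304] 0.1026 0.0552 yaw -30.2
(64, 256) maxrow 309 ctr [0.6703 0.0934] vise [ 0.0471 -0.2572] 0.1059 0.0597 yaw -5.6
(588, 171) maxrow 204 ctr [0.4946 0.5757] vise [-0.0449  0.2478] 0.0572 0.0669 yaw 8.5
(55, 134) maxrow 197 ctr [0.5514 0.0948] vise [-0.0699 -0.2358] 0.0601 0.1043 yaw 6.1
(285, 41) maxrow 84 ctr [0.4418 0.286 ] vise [-0.1458 -0.0289] 0.0411 0.0611 yaw 9.5
```

View pics/w10.png

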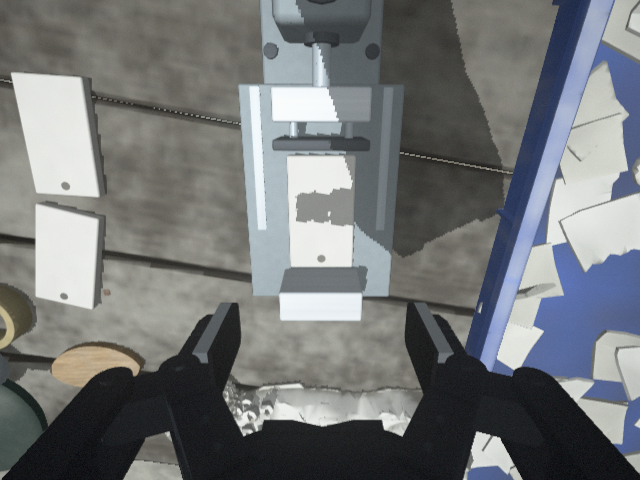

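Request:
{"name": "step_arm", "arguments": {
  "targets": "0 0 -2 -5 -50 0 80; 0 0 -4 -10 -100 0 80; 0 0 -4 -15 -150 0 80; 0 0 -4 -20 -200 0 80; 0 0 -4 -25 -245 0 80"
}}

```text
time_s: 18.18
ee_pos: [0.5502, 0.0917, 0.3584]
ee_rot: [-0.525, 0.474, 0.525, 0.473]
wrist_force: [0.4, 0.2, -0.1]
width: 0.936
```

Request:
{"name": "step_arm", "arguments": {
  "targets": "0 0 0 0 0 0 80; 0 0 0 0 0 0 80"
}}

```text
time_s: 18.42
ee_pos: [0.5507, 0.094, 0.3585]
ee_rot: [-0.525, 0.473, 0.525, 0.473]
wrist_force: [0.3, 0.5, 0.4]
width: 0.939
```

Run:
```python
from h import *
snap('wrist','w11'); tool(); tiles('w11')
```

```text
t 18.48 pos [0.5507 0.0945 0.3585] yaw 6.0 down [-0.  0. -1.] F [-0.7  0.   0.3] w 79.8
(310, 321) maxrow 367 ctr [0.6702 0.092 ] vise [ 0.0467 -0.2586] 0.1059 0.0595 yaw -5.5
(183, 307) maxrow 350 ctr [ 0.6693 -0.0417] vise [ 0.0232 -0.3902] 0.1064 0.0593 yaw -7.3
(321, 212) maxrow 266 ctr [0.5513 0.0934] vise [-0.0703 -0.2371] 0.0595 0.1046 yaw 6.1
(558, 92) maxrow 153 ctr [0.4253 0.2866] vise [-0.1619 -0.0255] 0.0509 0.0946 yaw 10.1
```

Request:
{"name": "step_arm", "arguments": {
  "targets": "0 0 0 0 -1 -55 80; 0 0 0 0 -1 -110 80; 0 0 0 0 -1 -150 80; 0 0 0 0 -1 -180 80; 0 0 0 0 -1 -189 80"
}}

```text
time_s: 19.1
ee_pos: [0.5502, 0.0936, 0.168]
ee_rot: [-0.525, 0.474, 0.526, 0.472]
wrist_force: [0.9, -0.8, 0.2]
width: 0.939
```

Request:
{"name": "step_arm", "arguments": {
  "targets": "0 0 0 0 0 0 55; 0 0 0 0 0 0 50; 0 0 0 0 0 0 50; 0 0 0 0 0 0 50; 0 0 0 0 0 0 50"
}}

```text
time_s: 19.73
ee_pos: [0.5511, 0.0927, 0.1706]
ee_rot: [0.525, -0.473, -0.525, -0.474]
wrist_force: [-2.1, 0.3, 9.3]
width: 0.689
```

Request:
{"name": "step_arm", "arguments": {
  "targets": "0 0 0 0 0 8 50; 0 0 0 0 0 40 50; 0 0 0 0 0 90 50; 0 0 2 5 40 130 50; 0 0 4 10 90 130 50"
}}

```text
time_s: 20.35
ee_pos: [0.5618, 0.1829, 0.3038]
ee_rot: [0.542, -0.454, -0.54, -0.457]
wrist_force: [1.7, 0.8, -1.2]
width: 0.688
```

Run:
```python
from h import *
snap('wrist','w12'); tool()
```

```text
t 20.4 pos [0.5608 0.1908 0.3022] yaw 10.4 down [ 0.004  0.005 -1.   ] F [-3.7  9.6 -1.4] w 58.8
```

View pics/w12.png

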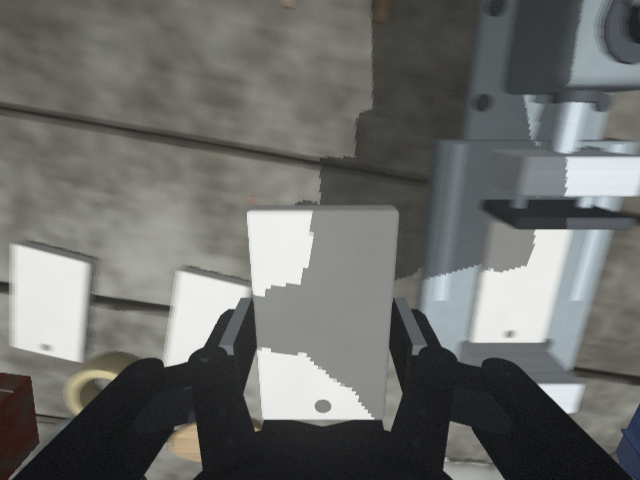

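Request:
{"name": "step_arm", "arguments": {
  "targets": "0 0 0 5 52 0 50; 0 0 0 10 104 0 50; 0 0 0 14 155 0 50; 0 0 0 14 155 -30 50; 0 0 0 14 155 -70 50"
}}

```text
time_s: 21.02
ee_pos: [0.5747, 0.3384, 0.23]
ee_rot: [0.542, -0.454, -0.541, -0.455]
wrist_force: [-0.6, -0.1, -1.5]
width: 0.69
```

Request:
{"name": "step_arm", "arguments": {
  "targets": "0 0 0 0 0 -3 50; 0 0 0 0 0 -3 50"
}}

```text
time_s: 21.28
ee_pos: [0.5751, 0.3376, 0.228]
ee_rot: [0.541, -0.455, -0.541, -0.455]
wrist_force: [0.6, -0.3, -0.8]
width: 0.69
```

Run:
```python
from h import *
tool()
```

```text
t 21.27 pos [0.5751 0.3376 0.228 ] yaw 9.9 down [ 0.001  0.    -1.   ] F [ 0.6 -0.3 -0.8] w 58.9
```

Request:
{"name": "step_arm", "arguments": {
  "targets": "0 0 0 0 1 -12 50; 0 0 0 0 1 -20 50; 0 0 0 0 1 -23 50; 0 0 0 0 1 -25 50; 0 0 0 0 1 -25 50"
}}

```text
time_s: 21.9
ee_pos: [0.5749, 0.3386, 0.2018]
ee_rot: [0.541, -0.455, -0.541, -0.455]
wrist_force: [-0.1, -0.6, -0.8]
width: 0.688
```

Request:
{"name": "step_arm", "arguments": {
  "targets": "0 0 0 0 0 0 65; 0 0 0 0 0 0 74; 0 0 0 0 0 0 74; 0 0 0 0 0 0 74; 0 0 0 0 0 20 74"
}}

```text
time_s: 22.52
ee_pos: [0.5744, 0.3384, 0.2213]
ee_rot: [-0.541, 0.456, 0.542, 0.454]
wrist_force: [-0.0, -0.0, 0.9]
width: 0.867
```

Request:
{"name": "step_arm", "arguments": {
  "targets": "0 0 0 0 0 50 74; 0 0 0 0 0 100 74; 0 0 0 0 0 140 74; 0 0 0 0 0 140 74"
}}

```text
time_s: 23.02
ee_pos: [0.5753, 0.3388, 0.3666]
ee_rot: [0.542, -0.453, -0.541, -0.457]
wrist_force: [0.2, 0.1, 0.8]
width: 0.864
```

Run:
```python
from h import *
snap('wrist','w13'); tool(); tiles('w13',.042); tiles('w13')
```

```text
t 23.07 pos [0.5749 0.3386 0.3643] yaw 9.9 down [ 0.003  0.002 -1.   ] F [ 0.   0.1 -0.7] w 74.0
(320, 215) maxrow 272 ctr [0.575  0.3385] vise [-0.0056  0.0005] 0.0595 0.1033 yaw 9.9
(66, 257) maxrow 309 ctr [0.6702 0.0933] vise [ 0.0469 -0.2573] 0.1062 0.0599 yaw -5.5
(572, 214) maxrow 288 ctr [0.5405 0.5804] vise [0.0011 0.2448] 0.0618 0.1609 yaw 3.8
(619, 25) maxrow 51 ctr [0.3799 0.556 ] vise [-0.1613  0.2477] 0.0344 0.0364 yaw 9.9
(286, 42) maxrow 86 ctr [0.4406 0.2861] vise [-0.1469 -0.0285] 0.0417 0.0632 yaw 9.4
```

View pics/w13.png

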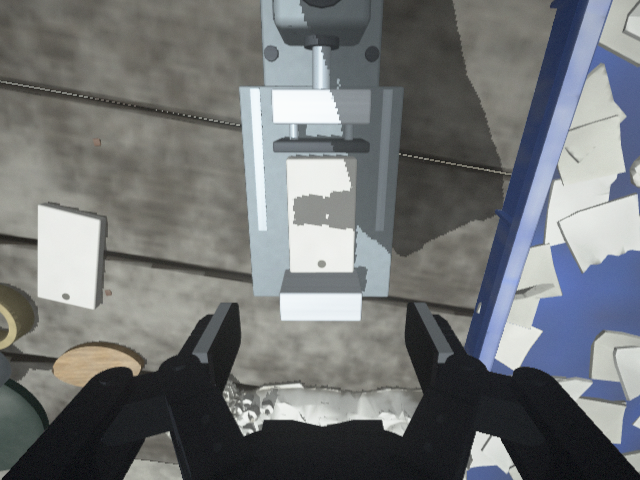

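Request:
{"name": "step_arm", "arguments": {
  "targets": "0 0 -5 20 -50 0 80; 0 0 -10 40 -100 0 80; 0 0 -15 60 -150 0 80; 0 0 -15 80 -200 -5 80; 0 0 -15 95 -246 -5 80"
}}

```text
time_s: 23.7
ee_pos: [0.67, 0.0906, 0.3558]
ee_rot: [-0.477, 0.522, 0.478, 0.521]
wrist_force: [0.6, 0.7, -0.8]
width: 0.937
```

Request:
{"name": "step_arm", "arguments": {
  "targets": "0 0 0 0 0 0 80; 0 0 0 0 0 0 80"
}}

```text
time_s: 23.95
ee_pos: [0.6695, 0.0932, 0.3563]
ee_rot: [-0.477, 0.522, 0.478, 0.521]
wrist_force: [0.2, 1.1, 0.4]
width: 0.933
```

Run:
```python
from h import *
snap('wrist','w14'); tool(); tiles('w14')
```

```text
t 24.0 pos [0.6694 0.0938 0.3564] yaw -5.0 down [-0.001  0.001 -1.   ] F [ 1.   0.6 -0.2] w 80.1
(180, 225) maxrow 279 ctr [ 0.6705 -0.0415] vise [ 0.0245 -0.3902] 0.1048 0.0598 yaw -7.2
(322, 214) maxrow 268 ctr [0.6713 0.0922] vise [ 0.0479 -0.2585] 0.1045 0.0595 yaw -5.6
```

View pics/w14.png

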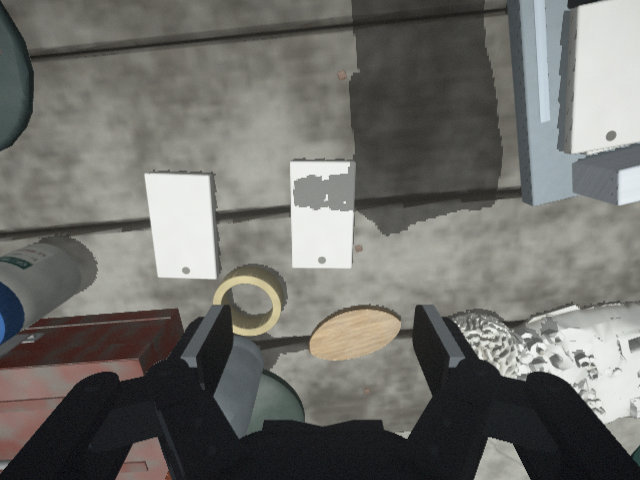

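Request:
{"name": "step_arm", "arguments": {
  "targets": "0 0 0 2 -1 -55 80; 0 0 0 2 -1 -110 80; 0 0 0 2 -1 -150 80; 0 0 0 2 -1 -180 80; 0 0 0 2 -1 -187 80"
}}

```text
time_s: 24.62
ee_pos: [0.6708, 0.093, 0.1679]
ee_rot: [-0.477, 0.522, 0.479, 0.52]
wrist_force: [0.3, 0.2, 0.4]
width: 0.936
```

Request:
{"name": "step_arm", "arguments": {
  "targets": "0 0 0 0 0 0 55; 0 0 0 0 0 0 50; 0 0 0 0 0 0 50; 0 0 0 0 0 0 50; 0 0 0 0 0 0 50"
}}

```text
time_s: 25.25
ee_pos: [0.6722, 0.0918, 0.171]
ee_rot: [-0.478, 0.521, 0.477, 0.522]
wrist_force: [-2.1, 0.9, 8.2]
width: 0.69
```

Request:
{"name": "step_arm", "arguments": {
  "targets": "0 0 0 0 0 8 50; 0 0 0 0 0 40 50; 0 0 0 0 0 90 50; 0 0 5 -15 40 130 50; 0 0 10 -35 90 130 50"
}}

```text
time_s: 25.88
ee_pos: [0.6375, 0.1816, 0.304]
ee_rot: [0.522, -0.476, -0.52, -0.48]
wrist_force: [0.8, 1.7, -1.2]
width: 0.688
```

Run:
```python
from h import *
snap('wrist','w15'); tool()
```

```text
t 25.93 pos [0.6337 0.1904 0.3022] yaw 5.7 down [ 0.002  0.005 -1.   ] F [-2.7 11.  -0.6] w 58.7
```

View pics/w15.png

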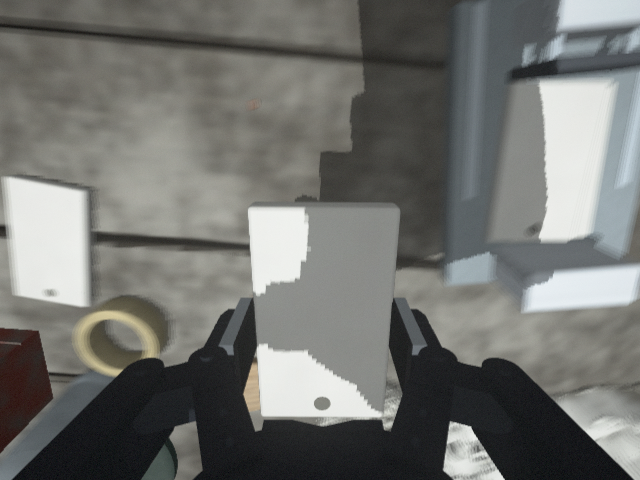

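Request:
{"name": "step_arm", "arguments": {
  "targets": "0 0 3 -20 52 0 50; 0 0 5 -40 104 0 50; 0 0 5 -61 156 0 50; 0 0 5 -61 156 -30 50; 0 0 5 -61 156 -60 50"
}}

```text
time_s: 26.55
ee_pos: [0.5755, 0.3382, 0.2397]
ee_rot: [0.542, -0.454, -0.542, -0.455]
wrist_force: [0.2, -0.1, -0.9]
width: 0.689
```

Request:
{"name": "step_arm", "arguments": {
  "targets": "0 0 0 0 0 -3 50; 0 0 0 0 0 -3 50"
}}

```text
time_s: 26.8
ee_pos: [0.5761, 0.3375, 0.2377]
ee_rot: [0.541, -0.455, -0.541, -0.455]
wrist_force: [0.3, 0.2, -0.7]
width: 0.686
```

Run:
```python
from h import *
tool()
```

```text
t 26.8 pos [0.5761 0.3375 0.2377] yaw 9.9 down [ 0.001  0.    -1.   ] F [ 0.3  0.2 -0.7] w 58.6
```

Request:
{"name": "step_arm", "arguments": {
  "targets": "0 0 0 0 1 -12 50; 0 0 0 0 1 -20 50; 0 0 0 0 1 -23 50; 0 0 0 0 1 -25 50; 0 0 0 0 1 -25 50"
}}

```text
time_s: 27.42
ee_pos: [0.5757, 0.3385, 0.2129]
ee_rot: [-0.541, 0.455, 0.541, 0.455]
wrist_force: [-8.6, -5.1, 18.9]
width: 0.689
```

Request:
{"name": "step_arm", "arguments": {
  "targets": "0 0 0 0 0 0 65; 0 0 0 0 0 0 74; 0 0 0 0 0 0 74; 0 0 0 0 0 0 74; 0 0 0 0 0 20 74"
}}

```text
time_s: 28.05
ee_pos: [0.5754, 0.3384, 0.2312]
ee_rot: [-0.541, 0.456, 0.542, 0.454]
wrist_force: [0.0, 0.5, 0.7]
width: 0.868
```

Request:
{"name": "step_arm", "arguments": {
  "targets": "0 0 0 0 0 50 74; 0 0 0 0 0 100 74; 0 0 0 0 0 130 74; 0 0 0 0 0 130 74"
}}

```text
time_s: 28.55
ee_pos: [0.5762, 0.3387, 0.3658]
ee_rot: [0.542, -0.453, -0.541, -0.457]
wrist_force: [0.5, 1.0, -0.9]
width: 0.866
```

Run:
```python
from h import *
snap('wrist','w16'); tool(); tiles('w16',.053)
```

```text
t 28.6 pos [0.5758 0.3386 0.3639] yaw 9.9 down [ 0.002  0.002 -1.   ] F [ 0.2  0.2 -0.4] w 74.1
(322, 218) maxrow 277 ctr [0.5748 0.3381] vise [-0.0059  0.0001] 0.0593 0.1041 yaw 9.4
```

View pics/w16.png

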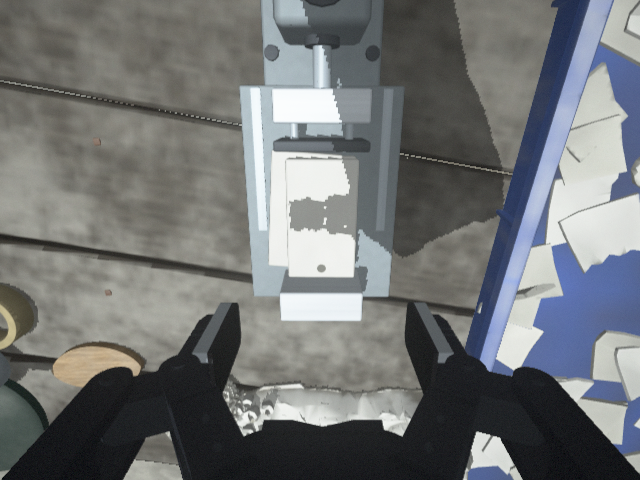

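The lower left shows a tile protruding beyond the pile's edge (columns 270-287), so one was knocked aside. I'll measure which one.

Run:
```python
from h import *
p,d,K,W=load('w16'); P=cloud(d,K,W)
for v in [165,180,220,255]:
    print(v,[(u,tov(P[v,u])[0].round(4).tolist(),P[v,u,2].round(4)) for u in range(266,300,4)])
v=220
print([(u,P[v,u,2].round(3)) for u in range(350,366,3)])
for z in (.042,.031):
  m=(abs(P[...,2]-z)<.004); m[:,:262]=0; m[:, 300:]=0; m[:145]=0; m[280:]=0
  q=np.argwhere(m); print(z,len(q), q.min(0) if len(q) else '', q.max(0) if len(q) else '')
cv2.imwrite('pics/w16c.png',cv2.resize(p[130:310,240:400,::-1],None,fx=3.3,fy=3.3,interpolation=2))
```

```text
165 [(266, [-0.049, -0.0498], np.float64(0.0197)), (270, [-0.049, -0.0462], np.float64(0.0197)), (274, [-0.0516, -0.0398], np.float64(0.0406)), (278, [-0.0518, -0.0363], np.float64(0.0416)), (282, [-0.0517, -0.033], np.float64(0.0413)), (286, [-0.0531, -0.0286], np.float64(0.0518)), (290, [-0.0532, -0.0253], np.float64(0.0524)), (294, [-0.0534, -0.0219], np.float64(0.054)), (298, [-0.0532, -0.0188], np.float64(0.0525))]
180 [(266, [-0.0354, -0.0506], np.float64(0.0189)), (270, [-0.0355, -0.0469], np.float64(0.0198)), (274, [-0.0389, -0.0405], np.float64(0.0397)), (278, [-0.0392, -0.0368], np.float64(0.0417)), (282, [-0.0392, -0.0334], np.float64(0.0413)), (286, [-0.041, -0.0289], np.float64(0.0522)), (290, [-0.0412, -0.0255], np.float64(0.0534)), (294, [-0.041, -0.0224], np.float64(0.0521)), (298, [-0.041, -0.0191], np.float64(0.0521))]
220 [(266, [0.0021, -0.0523], np.float64(0.0208)), (270, [-0.004, -0.0452], np.float64(0.0417)), (274, [-0.0039, -0.0417], np.float64(0.0416)), (278, [-0.0039, -0.0382], np.float64(0.0413)), (282, [-0.0034, -0.0349], np.float64(0.0398)), (286, [-0.004, -0.0311], np.float64(0.0416)), (290, [-0.0073, -0.0265], np.float64(0.0532)), (294, [-0.0071, -0.0232], np.float64(0.0525)), (298, [-0.0072, -0.0198], np.float64(0.0526))]
255 [(266, [0.0381, -0.0543], np.float64(0.0198)), (270, [0.0289, -0.0467], np.float64(0.0426)), (274, [0.0297, -0.0433], np.float64(0.0407)), (278, [0.0296, -0.0396], np.float64(0.041)), (282, [0.0284, -0.0356], np.float64(0.0439)), (286, [0.0294, -0.0322], np.float64(0.0413)), (290, [0.0247, -0.0274], np.float64(0.0531)), (294, [0.025, -0.024], np.float64(0.0521)), (298, [0.0252, -0.0205], np.float64(0.0517))]
[(350, np.float64(0.052)), (353, np.float64(0.053)), (356, np.float64(0.052)), (359, np.float64(0.019)), (362, np.float64(0.02)), (365, np.float64(0.02))]
0.042 2050 [150 268] [279 299]
0.031 13 [272 284] [275 287]
```

View pics/w16c.png

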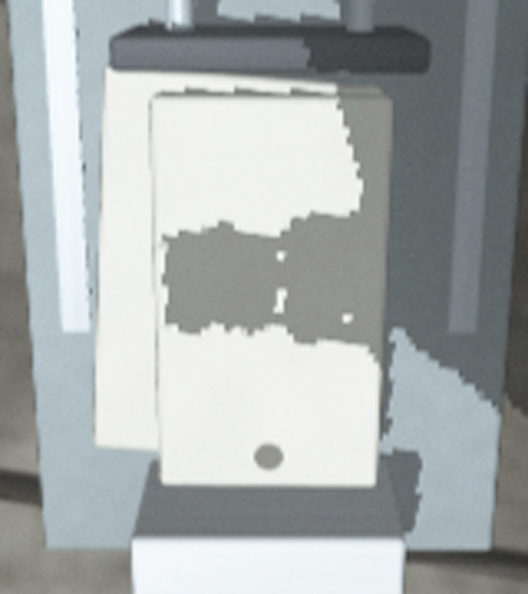

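Run:
```python
from h import *
p,d,K,W=load('w16')
print(tov(onplane([(268.8,264.8),(272.5,151.5)],.042,K,W)))
```

```text
[[ 0.03891681 -0.04833958]
 [-0.06277282 -0.04035074]]
```

Request:
{"name": "step_arm", "arguments": {
  "targets": "0 0 0 1 -7 -50 85; 0 0 0 1 -7 -100 85; 0 0 0 1 -7 -130 85; 0 0 0 1 -7 -155 85; 0 0 0 1 -7 -160 85"
}}

```text
time_s: 29.22
ee_pos: [0.5761, 0.3313, 0.1998]
ee_rot: [-0.541, 0.456, 0.542, 0.454]
wrist_force: [0.3, 0.5, -0.2]
width: 0.996
```

Run:
```python
from h import *
snap('wrist','w17'); tool()
```

```text
t 29.27 pos [0.5764 0.3314 0.2005] yaw 9.9 down [-0.002 -0.001 -1.   ] F [-0.2  0.1 -0.7] w 85.3
```

View pics/w17.png

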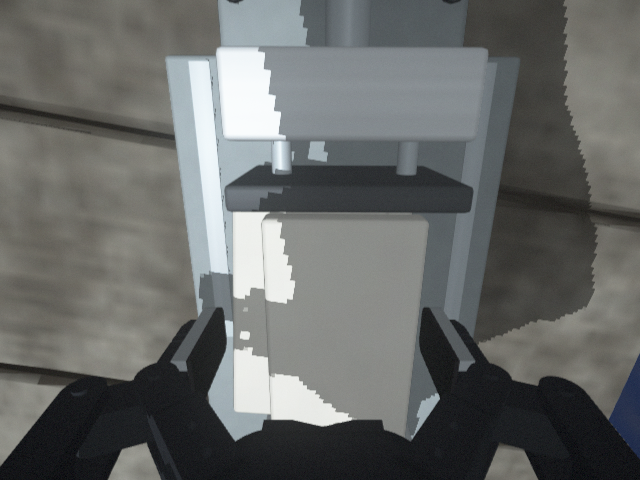

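Request:
{"name": "step_arm", "arguments": {
  "targets": "0 0 0 0 0 -5 85; 0 0 0 0 2 -5 82; 0 0 0 0 4 -5 77; 0 0 0 -1 6 -5 72; 0 0 0 -1 7 -5 68",
  "grip_force": 20
}}

```text
time_s: 29.9
ee_pos: [0.5758, 0.3388, 0.197]
ee_rot: [0.542, -0.455, -0.541, -0.455]
wrist_force: [0.4, -3.0, 2.5]
width: 0.793
```

Request:
{"name": "step_arm", "arguments": {
  "targets": "0 0 0 0 0 0 64; 0 0 0 0 0 0 61; 0 0 0 0 0 0 58; 0 0 0 0 0 0 56; 0 0 0 0 0 0 56",
  "grip_force": 20
}}

```text
time_s: 30.52
ee_pos: [0.5758, 0.3385, 0.1968]
ee_rot: [0.541, -0.455, -0.541, -0.455]
wrist_force: [-1.3, -2.8, 5.7]
width: 0.696
```

Run:
```python
from h import *
snap('wrist','w18'); tool()
```

```text
t 30.57 pos [0.5758 0.3385 0.1968] yaw 9.9 down [ 0. -0. -1.] F [-1.  -2.3  5.6] w 59.7
```

View pics/w18.png

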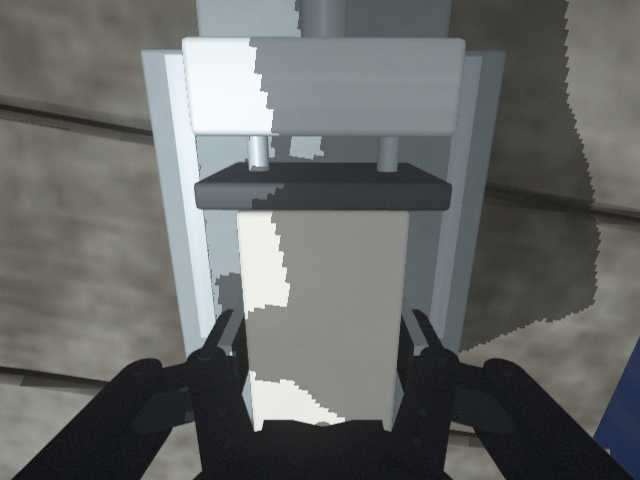

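Request:
{"name": "step_arm", "arguments": {
  "targets": "0 0 0 0 0 0 66; 0 0 0 0 0 0 74; 0 0 0 0 0 0 78; 0 0 0 0 0 20 78; 0 0 0 0 0 60 78"
}}

```text
time_s: 31.2
ee_pos: [0.5755, 0.3385, 0.2573]
ee_rot: [-0.541, 0.455, 0.542, 0.454]
wrist_force: [-0.6, 0.1, 0.9]
width: 0.912
```

Request:
{"name": "step_arm", "arguments": {
  "targets": "0 0 0 0 0 50 78; 0 0 0 0 0 107 78; 0 0 0 0 0 107 78"
}}

```text
time_s: 31.58
ee_pos: [0.5765, 0.3389, 0.3701]
ee_rot: [0.542, -0.452, -0.541, -0.458]
wrist_force: [0.6, 0.2, 0.4]
width: 0.913
```

Run:
```python
from h import *
p,d,s=snap('wrist','w19'); tool(); tiles('w19',.053); tiles('w19')
cv2.imwrite('pics/w19c.png',cv2.resize(p[130:310,240:400,::-1],None,fx=3.3,fy=3.3,interpolation=2))
```

```text
t 31.62 pos [0.576  0.3386 0.3673] yaw 9.9 down [ 0.004  0.003 -1.   ] F [-1.  -0.3 -0.5] w 77.8
(321, 213) maxrow 272 ctr [0.573  0.3379] vise [-0.0077  0.0002] 0.0595 0.1038 yaw 9.8
(568, 213) maxrow 284 ctr [0.5419 0.5804] vise [0.0025 0.2445] 0.0625 0.1561 yaw 3.9
(617, 25) maxrow 50 ctr [0.3804 0.5572] vise [-0.1606  0.2489] 0.038 0.036 yaw -80.1
(286, 41) maxrow 84 ctr [0.4411 0.2858] vise [-0.1465 -0.0289] 0.0411 0.0622 yaw 9.6
```

View pics/w19c.png

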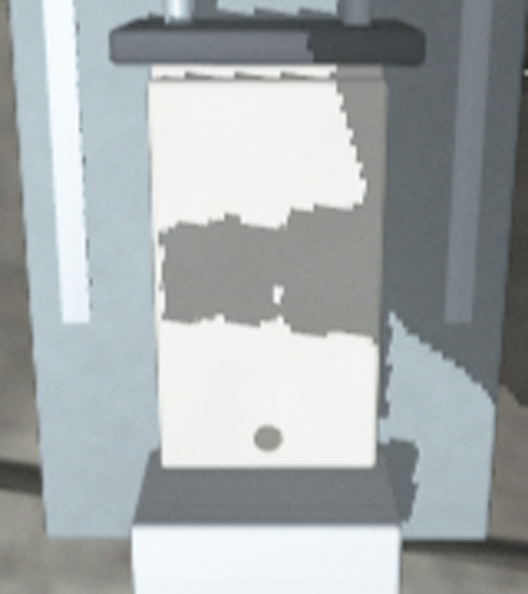

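Request:
{"name": "step_arm", "arguments": {
  "targets": "0 0 -5 12 -50 0 80; 0 0 -10 25 -100 0 80; 0 0 -17 37 -150 0 80; 0 0 -17 50 -200 -5 80; 0 0 -17 62 -250 -8 80"
}}

```text
time_s: 32.25
ee_pos: [0.6377, 0.087, 0.3554]
ee_rot: [-0.468, 0.53, 0.468, 0.53]
wrist_force: [0.4, 0.2, -0.3]
width: 0.939
```

Request:
{"name": "step_arm", "arguments": {
  "targets": "0 0 0 12 -50 0 80; 0 0 0 24 -100 0 80; 0 0 0 33 -130 0 80; 0 0 0 33 -130 0 80; 0 0 0 33 -130 0 80"
}}

```text
time_s: 32.88
ee_pos: [0.6705, -0.0406, 0.3554]
ee_rot: [-0.468, 0.53, 0.469, 0.53]
wrist_force: [-0.6, 1.1, -0.1]
width: 0.937
```

Run:
```python
from h import *
snap('wrist','w20'); tool(); tiles('w20')
```

```text
t 32.92 pos [ 0.6706 -0.0402  0.3555] yaw -7.0 down [-0.001  0.001 -1.   ] F [-0.3  0.5 -0.6] w 79.7
(320, 213) maxrow 267 ctr [ 0.6709 -0.0424] vise [ 0.0248 -0.3912] 0.1038 0.0595 yaw -7.2
```

View pics/w20.png

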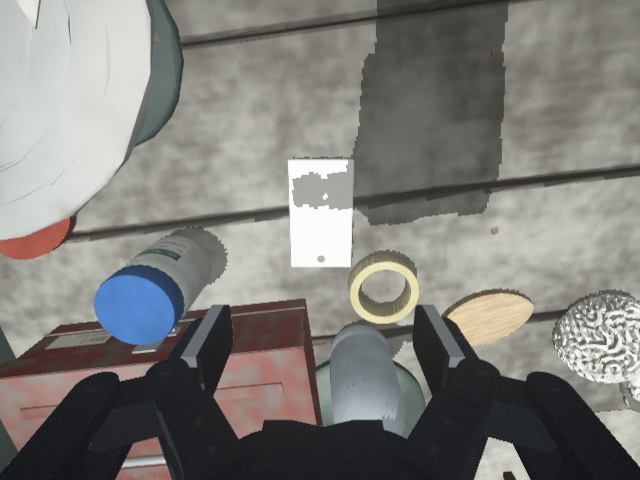

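Request:
{"name": "step_arm", "arguments": {
  "targets": "0 0 0 0 -1 -55 76; 0 0 0 0 -2 -110 76; 0 0 0 0 -2 -150 76; 0 0 0 0 -2 -178 76; 0 0 0 0 -2 -186 76"
}}

```text
time_s: 33.55
ee_pos: [0.6702, -0.0422, 0.1681]
ee_rot: [-0.468, 0.53, 0.469, 0.529]
wrist_force: [0.3, 0.5, 0.0]
width: 0.887
```

Request:
{"name": "step_arm", "arguments": {
  "targets": "0 0 0 0 0 0 55; 0 0 0 0 0 0 50; 0 0 0 0 0 0 50; 0 0 0 0 0 0 50; 0 0 0 0 0 0 50",
  "grip_force": 40
}}

```text
time_s: 34.17
ee_pos: [0.671, -0.0434, 0.1705]
ee_rot: [-0.468, 0.53, 0.468, 0.53]
wrist_force: [-1.8, 0.9, 7.2]
width: 0.689
```

Request:
{"name": "step_arm", "arguments": {
  "targets": "0 0 0 0 0 8 50; 0 0 0 0 0 40 50; 0 0 0 0 0 90 50; 0 0 5 -10 40 140 50; 0 0 10 -22 90 140 50"
}}

```text
time_s: 34.8
ee_pos: [0.6494, 0.0464, 0.3141]
ee_rot: [0.514, -0.485, -0.511, -0.489]
wrist_force: [1.5, 1.1, -1.8]
width: 0.689
```

Run:
```python
from h import *
snap('wrist','w21'); tool()
```

```text
t 34.85 pos [0.6473 0.0554 0.3124] yaw 3.7 down [ 0.003  0.005 -1.   ] F [ 0.7 10.9 -1.7] w 59.1
```

View pics/w21.png

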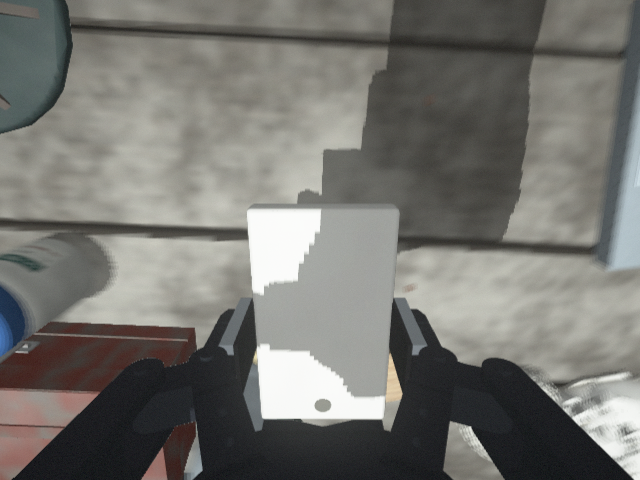

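Request:
{"name": "step_arm", "arguments": {
  "targets": "0 0 4 -13 52 0 50; 0 0 7 -26 104 0 50; 0 0 7 -39 156 0 50; 0 0 7 -52 208 0 50; 0 0 7 -65 258 0 50"
}}

```text
time_s: 35.48
ee_pos: [0.5832, 0.3062, 0.3101]
ee_rot: [0.541, -0.455, -0.541, -0.455]
wrist_force: [1.3, 0.3, -0.1]
width: 0.692
```

Request:
{"name": "step_arm", "arguments": {
  "targets": "0 0 0 -10 33 0 50; 0 0 0 -10 33 -30 50; 0 0 0 -10 33 -65 50; 0 0 0 -10 33 -65 50; 0 0 0 -10 33 -65 50"
}}

```text
time_s: 36.1
ee_pos: [0.5742, 0.3376, 0.2461]
ee_rot: [0.541, -0.455, -0.541, -0.455]
wrist_force: [-0.1, -0.9, -0.3]
width: 0.689
```

Run:
```python
from h import *
snap('wrist','w22'); tool()
```

```text
t 36.15 pos [0.5743 0.3377 0.2464] yaw 9.9 down [ 0.002  0.001 -1.   ] F [-0.1 -0.1 -0.5] w 58.6
```

View pics/w22.png

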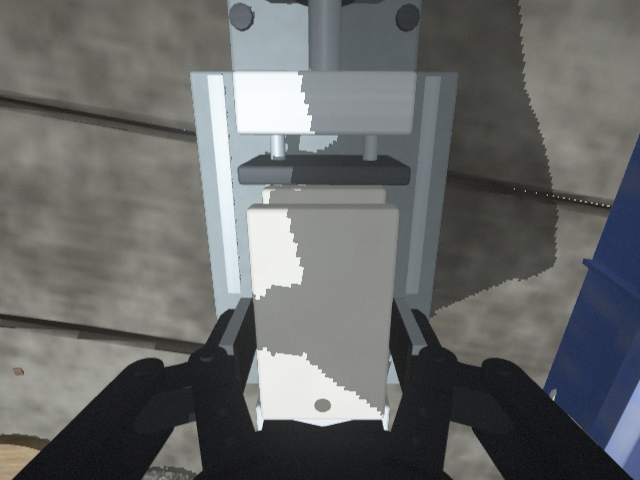

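Request:
{"name": "step_arm", "arguments": {
  "targets": "0 0 0 0 0 -10 50; 0 0 0 0 0 -17 50; 0 0 0 0 0 -20 50; 0 0 0 0 0 -22 50; 0 0 0 0 0 -22 50"
}}

```text
time_s: 36.78
ee_pos: [0.5737, 0.3376, 0.2234]
ee_rot: [-0.541, 0.455, 0.541, 0.455]
wrist_force: [-5.6, -2.5, 11.2]
width: 0.691
```

Request:
{"name": "step_arm", "arguments": {
  "targets": "0 0 0 0 0 0 65; 0 0 0 0 0 0 74; 0 0 0 0 0 0 74; 0 0 0 0 0 0 74; 0 0 0 0 0 20 74"
}}

```text
time_s: 37.4
ee_pos: [0.5734, 0.3374, 0.2422]
ee_rot: [-0.541, 0.456, 0.542, 0.454]
wrist_force: [0.0, 0.0, -0.9]
width: 0.865
```

Request:
{"name": "step_arm", "arguments": {
  "targets": "0 0 0 0 0 50 74; 0 0 0 0 0 100 74; 0 0 0 0 0 120 74; 0 0 0 0 0 120 74"
}}

```text
time_s: 37.9
ee_pos: [0.574, 0.3377, 0.3658]
ee_rot: [0.542, -0.453, -0.541, -0.456]
wrist_force: [0.0, -0.5, 0.1]
width: 0.868
```

Run:
```python
from h import *
p,d,s=snap('wrist','w23'); tool(); tiles('w23',.064)
cv2.imwrite('pics/w23c.png',cv2.resize(p[130:310,240:400,::-1],None,fx=3.3,fy=3.3,interpolation=2))
```

```text
t 37.95 pos [0.5737 0.3376 0.3641] yaw 9.9 down [ 0.001  0.001 -1.   ] F [-0.   0.3 -0.5] w 73.6
(321, 223) maxrow 284 ctr [0.5733 0.3373] vise [-0.0074 -0.0005] 0.0595 0.1043 yaw 9.8
```

View pics/w23c.png

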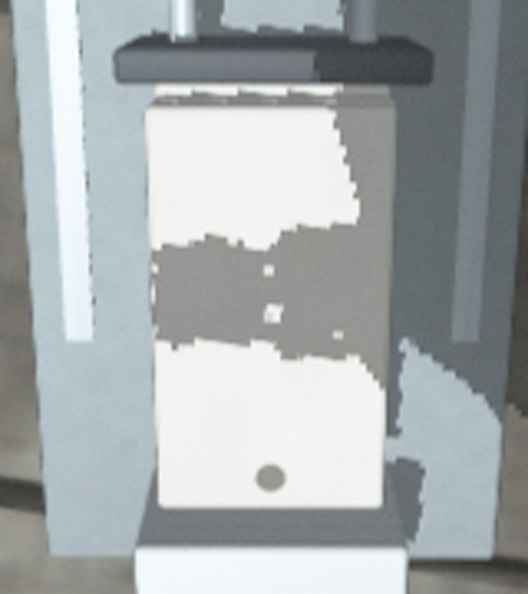

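Request:
{"name": "step_arm", "arguments": {
  "targets": "0 0 0 -55 -16 0 70; 0 0 0 -110 -32 0 65; 0 0 0 -160 -48 0 60; 0 0 0 -192 -57 0 60; 0 0 0 -192 -57 -30 60"
}}

```text
time_s: 38.58
ee_pos: [0.3802, 0.2804, 0.3336]
ee_rot: [0.542, -0.454, -0.542, -0.455]
wrist_force: [0.8, 0.5, 0.3]
width: 0.702
```

Request:
{"name": "step_arm", "arguments": {
  "targets": "0 0 0 0 0 -30 60; 0 0 0 0 0 -56 60; 0 0 0 0 0 -56 60"
}}

```text
time_s: 38.95
ee_pos: [0.3812, 0.2802, 0.2752]
ee_rot: [-0.541, 0.456, 0.542, 0.453]
wrist_force: [0.0, -0.0, -0.2]
width: 0.7
```

Run:
```python
from h import *
snap('wrist','w24'); tool()
```

```text
t 39.0 pos [0.3816 0.2804 0.2764] yaw 9.9 down [-0.002 -0.001 -1.   ] F [0.3 0.7 0.7] w 60.3
```

View pics/w24.png

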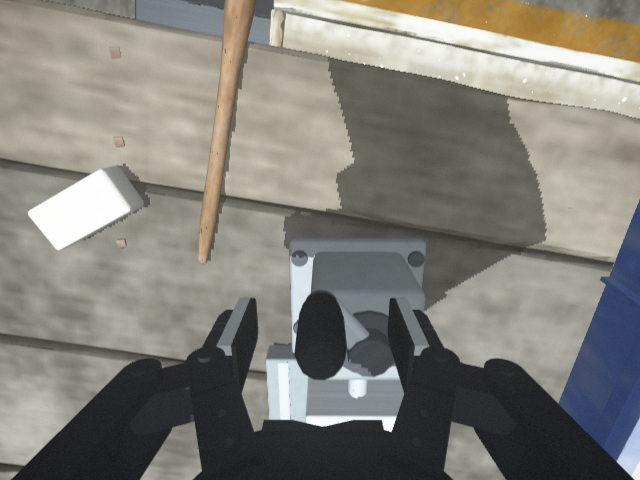

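Request:
{"name": "step_arm", "arguments": {
  "targets": "0 0 0 0 0 0 15; 0 0 0 0 0 0 15; 0 0 0 0 0 0 15; 0 0 0 0 0 0 15; 0 0 0 0 0 0 15",
  "grip_force": 30
}}

```text
time_s: 39.62
ee_pos: [0.3819, 0.2806, 0.2775]
ee_rot: [0.541, -0.455, -0.541, -0.455]
wrist_force: [-1.0, -1.6, 9.2]
width: 0.236
```

Run:
```python
from h import *
tool()
f=lambda a:1000*(tow(-.175-.04*np.cos(np.radians(a)),-.04*np.sin(np.radians(a))))
for s in [38,-82,-202]: print('; '.join('0 0 0 %.0f %.0f 0 15'%tuple(f(s-24*i)-f(s)) for i in range(1,6)))
print('; '.join('0 0 0 %.1f %.1f 0 15'%tuple(f(38-12.4*i)-f(38)) for i in range(1,6)))
```

```text
t 39.62 pos [0.3819 0.2806 0.2775] yaw 9.9 down [ 0.001  0.    -1.   ] F [-1.  -1.6  9.2] w 20.2
0 0 0 -10 14 0 15; 0 0 0 -13 30 0 15; 0 0 0 -10 46 0 15; 0 0 0 0 59 0 15; 0 0 0 15 68 0 15
0 0 0 17 2 0 15; 0 0 0 32 -4 0 15; 0 0 0 45 -15 0 15; 0 0 0 51 -30 0 15; 0 0 0 51 -47 0 15
0 0 0 -7 -15 0 15; 0 0 0 -19 -26 0 15; 0 0 0 -35 -31 0 15; 0 0 0 -52 -29 0 15; 0 0 0 -66 -21 0 15
0 0 0 -5.7 6.5 0 15; 0 0 0 -9.9 14.0 0 15; 0 0 0 -12.4 22.3 0 15; 0 0 0 -13.1 30.9 0 15; 0 0 0 -11.8 39.5 0 15
```

Request:
{"name": "step_arm", "arguments": {
  "targets": "0 0 0 -10 14 0 15; 0 0 0 -13 30 0 15; 0 0 0 -10 46 0 15; 0 0 0 0 59 0 15; 0 0 0 15 68 0 15"
}}

```text
time_s: 40.25
ee_pos: [0.3971, 0.3487, 0.2774]
ee_rot: [0.542, -0.455, -0.541, -0.455]
wrist_force: [1.7, -14.8, 8.2]
width: 0.236
```

Request:
{"name": "step_arm", "arguments": {
  "targets": "0 0 0 17 2 0 15; 0 0 0 32 -4 0 15; 0 0 0 45 -15 0 15; 0 0 0 51 -30 0 15; 0 0 0 51 -47 0 15"
}}

```text
time_s: 40.88
ee_pos: [0.4484, 0.3019, 0.2776]
ee_rot: [0.541, -0.454, -0.541, -0.456]
wrist_force: [-5.0, 4.6, 3.3]
width: 0.231
```

Run:
```python
from h import *
p,d,s=snap('top','t3'); tool(); cv2.imwrite('pics/t3c.png',cv2.resize(p[190:340,130:260,::-1],None,fx=4,fy=4,interpolation=2))
snap('wrist','w25')
```

```text
t 40.92 pos [0.448  0.2996 0.2774] yaw 9.9 down [ 0.  0. -1.] F [-1.1 -0.8 12.7] w 20.3
```

View pics/t3c.png

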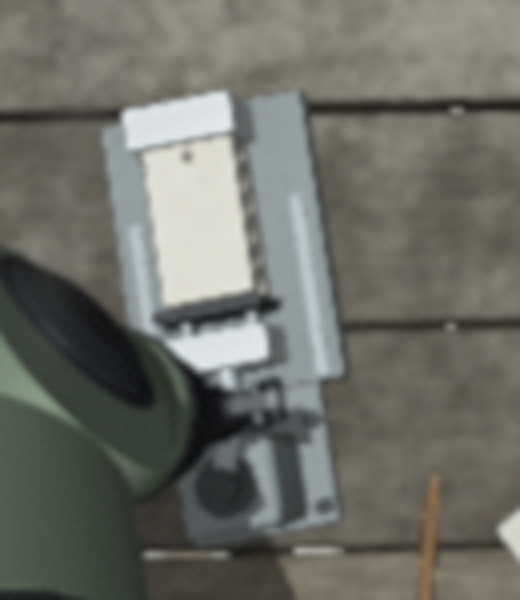

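View pics/w25.png

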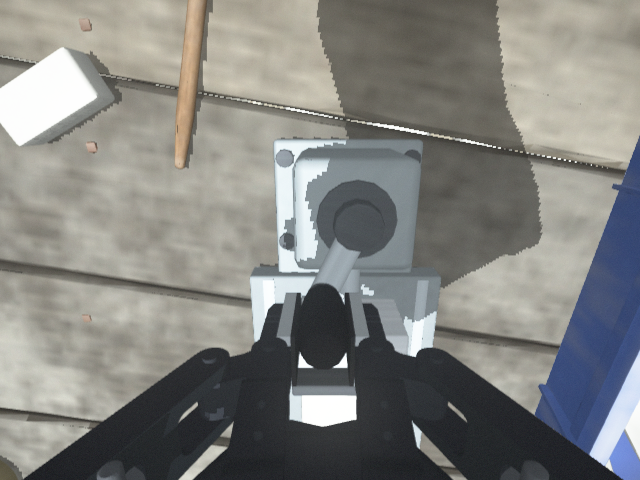

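Request:
{"name": "step_arm", "arguments": {
  "targets": "0 0 0 -7 -15 0 15; 0 0 0 -19 -26 0 15; 0 0 0 -35 -31 0 15; 0 0 0 -52 -29 0 15; 0 0 0 -66 -21 0 15"
}}

```text
time_s: 41.6
ee_pos: [0.3818, 0.2802, 0.2775]
ee_rot: [0.541, -0.455, -0.541, -0.456]
wrist_force: [7.0, 3.2, 4.3]
width: 0.233
```

Request:
{"name": "step_arm", "arguments": {
  "targets": "0 0 0 -6 6 0 15; 0 0 0 -10 14 0 15; 0 0 0 -12 22 0 15; 0 0 0 -13 31 0 15; 0 0 0 -12 39 0 15"
}}

```text
time_s: 42.22
ee_pos: [0.37, 0.3197, 0.2774]
ee_rot: [0.542, -0.455, -0.541, -0.455]
wrist_force: [4.1, -3.9, 9.3]
width: 0.237
```

Request:
{"name": "step_arm", "arguments": {
  "targets": "0 0 0 0 0 0 15; 0 0 0 0 0 0 30; 0 0 0 0 0 0 45; 0 0 0 0 0 0 60; 0 0 0 0 0 0 60"
}}

```text
time_s: 42.85
ee_pos: [0.3697, 0.3196, 0.2767]
ee_rot: [-0.541, 0.455, 0.541, 0.455]
wrist_force: [-0.3, -0.0, 0.3]
width: 0.703
```

Run:
```python
from h import *
tool()
s=sense(); v=tov(s['ee_pos'])[0]-[-.175,0]; print(v,np.hypot(*v),np.degrees(np.arctan2(-v[1],-v[0])))
```

```text
t 42.85 pos [0.3697 0.3196 0.2767] yaw 9.9 down [-0. -0. -1.] F [-0.3 -0.   0.3] w 60.1
[-0.03611971  0.01640072] 0.03966884766471931 -24.421170444550754
```

Now rise, and check the pile, the pad and the block.

Request:
{"name": "step_arm", "arguments": {
  "targets": "0 0 0 0 0 40 70; 0 0 0 0 0 90 80; 0 0 0 55 5 90 80; 0 0 0 110 10 90 80; 0 0 0 165 15 90 80"
}}

```text
time_s: 43.48
ee_pos: [0.5364, 0.3346, 0.3669]
ee_rot: [0.541, -0.455, -0.541, -0.455]
wrist_force: [-0.2, 0.8, 0.2]
width: 0.935
```

Request:
{"name": "step_arm", "arguments": {
  "targets": "0 0 0 35 4 0 80; 0 0 0 35 4 0 80; 0 0 0 35 4 0 80"
}}

```text
time_s: 43.85
ee_pos: [0.5693, 0.3386, 0.3664]
ee_rot: [-0.541, 0.455, 0.542, 0.454]
wrist_force: [-0.4, 0.4, 0.2]
width: 0.934
```

Run:
```python
from h import *
p,d,s=snap('wrist','w26'); tool(); tiles('w26',.064)
cv2.imwrite('pics/w26c.png',cv2.resize(p[60:320,220:420,::-1],None,fx=2.3,fy=2.3,interpolation=2))
K,W=cam('wrist',s['ee_pos'],s['ee_rot']); P=cloud(d,K,W)
V=P.copy(); V[...,:2]=((P[...,:2]-VO)@np.stack([ex,ey],1))
# profile along vise x at y~0 and y=0.033
for y0 in (0,.033):
  m=(abs(V[...,1]-y0)<.004)&(V[...,2]>.055)&(abs(V[...,0])<.12)
  q=V[m]; b=np.round(q[:,0],3)
  print(y0,[(int(x*1000),int(1000*np.median(q[b==x][:,2]))) for x in np.unique(b) if -.11<x<.08][::2])
```

```text
t 43.9 pos [0.5691 0.3387 0.3666] yaw 10.0 down [-0.001 -0.    -1.   ] F [-0.3 -0.   0. ] w 80.0
(319, 240) maxrow 300 ctr [0.5829 0.3377] vise [ 0.002  -0.0017] 0.0656 0.1054 yaw 9.9
0 [(-96, 335), (-90, 68), (-88, 69), (-86, 69), (-84, 69), (-82, 69), (-80, 68), (-78, 69), (-76, 69), (-74, 69), (-72, 68), (-70, 69), (-68, 68), (-60, 65), (-58, 71), (-56, 71), (-54, 71), (-51, 63), (-49, 63), (-47, 63), (-45, 63), (-43, 63), (-41, 63), (-39, 63), (-37, 63), (-35, 63), (-33, 63), (-31, 63), (-29, 63), (-27, 63), (-25, 63), (-23, 276), (-21, 268), (-19, 63), (-17, 63), (-15, 63), (-13, 63), (-11, 63), (-9, 63), (-7, 63), (-5, 63), (-3, 63), (-1, 63), (1, 63), (3, 63), (5, 63), (7, 63), (9, 63), (11, 63), (13, 63), (15, 64), (17, 64), (19, 63), (21, 63), (23, 63), (25, 64), (27, 63), (29, 63), (31, 63), (33, 63), (35, 63), (37, 63), (39, 63), (41, 63), (43, 63), (45, 63), (47, 63), (49, 63), (51, 63), (53, 67), (55, 71), (57, 71), (59, 71), (61, 71), (63, 71), (65, 71), (67, 71), (69, 71), (71, 72), (73, 71), (75, 71), (77, 71), (79, 71)]
0.033 [(-91, 67), (-89, 69), (-87, 69), (-85, 68), (-83, 68), (-81, 68), (-79, 69), (-77, 68), (-75, 69), (-73, 69), (-71, 69), (-69, 69), (-67, 68), (-59, 71), (-57, 71), (-55, 71), (-53, 70), (-40, 61), (-30, 276), (-28, 273), (-26, 277), (-24, 275), (-16, 61), (8, 61), (54, 69), (56, 71), (58, 71), (60, 71), (62, 71), (64, 71), (66, 71), (68, 71), (70, 71), (72, 71), (74, 71), (76, 71), (78, 71)]
```

View pics/w26c.png

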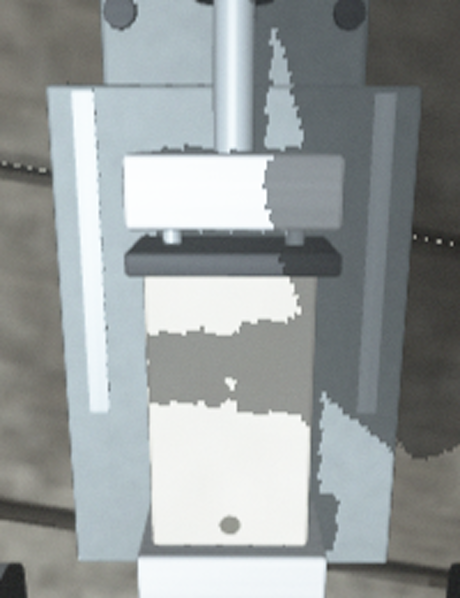

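Run:
```python
from h import *
p,d,s=snap('side','s3'); tool()
cv2.imwrite('pics/s3c.png',np.hstack([cv2.resize(p[280:400,380:510,::-1],(390,360),interpolation=2),cv2.resize(p[110:230,180:310,::-1],(390,360),interpolation=2)]))
K,W=cam('side'); P=cloud(d,K,W); hsv=cv2.cvtColor(p,cv2.COLOR_RGB2HSV)
m=(abs(P[...,2]-.036)<.006)&(abs(P[...,0]-.46)<.12)&(abs(P[...,1]+.44)<.08)&(hsv[...,1]<60)
q=P[m]; print(m.sum(), q.min(0),q.max(0),np.median(q,0))
```

```text
t 43.95 pos [0.569  0.3388 0.3669] yaw 10.0 down [-0.  0. -1.] F [-0.6 -0.1  0.4] w 80.1
168 [ 0.41998537 -0.46783297  0.03000849] [ 0.51246559 -0.41882276  0.03912614] [ 0.47358968 -0.44657643  0.03402956]
```

View pics/s3c.png

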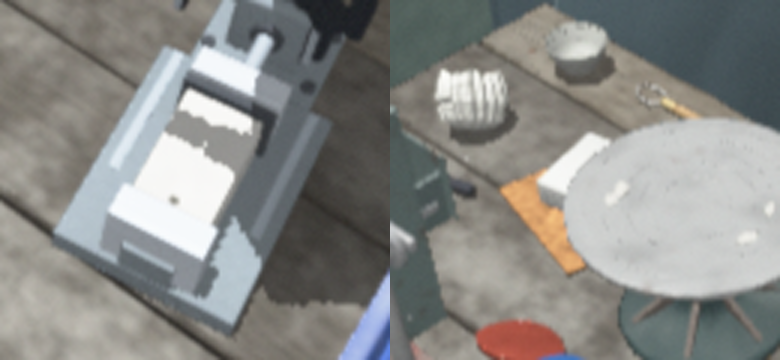

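```bash
python3 -c "
from rig import sign_off; print(sign_off())"
```

```text
the job is handed in; nothing more can be done
None
```

The block is on the mat and all four loose tiles are gripped in the vise. I handed the job in at about 44 s of the 210 s allowed, and the hand-in reports no verdict.

**What I did**
- I opened the vise by one full crank turn, from a gap of about 103 mm to about 117 mm.
- I laid the plaster block flat on the cork mat, on the side away from the banding wheel.
- I stacked the four tiles I found between the jaws. No fifth tile showed in any view.
- I cranked the jaw clockwise about 422° onto the pile, then let go and raised the arm clear.

**What went wrong on the way:** While I fetched the third tile, the second was knocked about 15 mm sideways and turned about 4.5°. I noticed this only after laying the third on top. I squared the stack by closing the fingers on it and continued.

**Last checks**
- **Pile:** It sits against the fixed jaw with no edge sticking out in the wrist or side view. The top tile measures about 2 mm from the centre in both directions, and within about 0.2° of the vise's axis. The lower tiles' poses were judged only by eye.
- **Pad:** It is pushed in about 5 mm, going by the crank angle of -24° and the depth image.
- **Block:** It lies flat about 30 mm from the mat's centre, partly hidden by the wheel in the last side view.
- **Jar, tape roll and rib:** I saw no contact with them, but I did not measure their positions again at the end.

No check failed or disagreed.

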